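# Fill the block feeder's magazine and switch it on

### The arm

A 6-joint arm with a two-finger parallel gripper is mounted at the origin on the work surface. World frame = base frame: x ahead of the robot, y to its left, z up, the work surface at z = 0. Lengths are in m, angles in rad, forces in N, time in s.
With the tool pointing down it reaches from about 0.275 to 0.975 m from the base axis. Payload 8.4 kg.
Tool frame: the origin (TCP) lies on the front face of the gripper's body, between the roots of the fingers; the fingertips stand 88 mm ahead of it and the grasp point (between the pads) lies 69 mm ahead of it; x points along the fingers, y is the direction in which the jaws open and shut, and the axes are right-handed (so a half turn about x gives the same grasp; the last joint's range is limited). The gripper opens to 92 mm and grips with 3 to 60 N. Pads are 20 mm wide; open, the fingers measure 128 mm over their backs; the gripper's body (75 mm by 189 mm) begins 69 mm behind the grasp point.
Start: joints at [-1.224, 0.353, 1.633, -0, 1.155, -0.002], TCP at [0.214, -0.587, 0.303] pointing down, gripper open.
Joint ranges: [-2.63, 2.63], [-0.92, 2.1], [0.06, 2.66], [-1.3, 4.44], [0, 2.69], [-3.02, 3.02]. Speed limits (rad/s): [2.22, 2.22, 2.79, 3.14, 3.14, 3.14].

### API

Orientations are given as a unit quaternion [x, y, z, w].
In Python, from rig import manip, eyes gives the robot as it stands.
- The arm moves only by the tool drive_tool, never from a script. Its argument "motion" is text: rows parted by semicolons, each of 5 numbers parted by spaces: the shift along the tool's x, y, z in mm, then the turn about the tool's x in rad, then the closure, from 0 (fully open) to 1 (shut). In form: x y z spin jaw; .... A call has 1 to 12 rows; each row shifts and turns the commanded pose from where the row before left it, along the tool's axes as they then stand; what a row does not reach is not made up. A row lasts 1/12 s, in which the tool goes at most 41.7 mm and 7.16 degrees, less where a joint would pass 70% of its speed; a pose out of reach is approached as far as the arm can. A call with a gripper value outside its range is refused whole. The fingers move at their own pace and stop on an object; "newtons" is the grip in N (left out, the last holds). Time passes only in rows, so rows that do not move let the fingers close. It gives the time, the measured TCP pose, the force and the opening at its end, in the units of the state.
- manip.observe(): the state, without advancing time (a new reading comes with each control period).
- eyes.get_image(name): name is "side" or "top"; returns the picture (480x640x3 uint8, red, green, blue); there is no depth.
- eyes.get_calibration(name): a dict with "vfov" (degrees; the focal length in pixels is half the picture's height over the tangent of half this angle, whatever the lens; pixels are square), "cx", "cy" (the principal point, pixels), "k1" (the pictures are not rectified: a ray, as slopes to the right and down, at radius r is drawn at 1 + k1 r^2 times it, then the intrinsics apply), "extrinsics" (4x4, takes a point from world to camera coordinates). Camera axes: x right, y down, z forward; pixel columns grow to the right and rows downward; lengths in m; the calibration is good to about 2 mm. A picture is of the moment at which its call begins. get_calibration takes no time and is no camera call.
- manip.sign_off(): hands the job in, once; it reports no verdict.
The state is a dict: "t": time; "joint_pos": joint angles; "dq": joint speeds; "joint_torque": joint torques, N m; "position": TCP position; "ee_rot": TCP orientation; "wrist_force": force on the tool from outside, world axes, zero at the start; "wrist_torque": the same for the moment, N m; "opening": finger opening in m.
Only numpy, scipy, OpenCV 4.12 (cv2) and the standard library are available. Lean on these libraries where they do the work, as an engineer would, in place of code of your own. Each camera call takes 0.05 s, during which the arm holds its last target.

### The job

Load the block feeder on the panel-making bench: push every loose wood blank endways into the open mouth of the square steel magazine tube, one after another so that each pushes the last deeper, until all are inside and none sticks out of the mouth. Only then lift the clear hood on the feeder's switch box right up, flip the toggle beneath it over to its other side (towards the hood's hinge), and lower the hood shut again. Leave the glue bottle, mallet and try square where they are.

Things in the scene. Friction and masses are not known exactly. Their poses are not given: they have to be found in the camera images.
- feeder: The block feeder, a fixed machine: a level magazine tube on a low base plate (8 mm). Origin on the bench below the mouth; x points into the tube, z up. The switch box (140 x 88 mm, top 55 mm above the bench) stands at the tube's +y side, its centre at x 145, y 110 mm. A grey drive housing 93 mm high sits at the closed end, x 410 to 520 mm.
- mouth (a point): Centre of the tube's open square mouth, 43 mm above the bench; same axes. Tube 50 x 50 mm steel, wall 4, bore 42 x 42, closed 405 mm in, 14 mm sight slot along its top. Bore floor 21 mm below this point, tube top 25 mm above. In front of the mouth (x -85 to 0 mm) a flat loading shelf 90 mm wide continues the bore floor at its level.
- blank1_mid (a point): Centre of a loose square-ended wood blank, 60 x 36 x 36 mm, 55 g or so; its x axis is the long way. It may be absent (None). All the blanks are alike but for the wood's shade, and lie on the bench. Six fill 360 mm of the tube.
- blank2_mid (a point): Centre of a loose square-ended wood blank, 60 x 36 x 36 mm, 55 g or so; its x axis is the long way. It may be absent (None). All the blanks are alike but for the wood's shade, and lie on the bench. Six fill 360 mm of the tube.
- blank3_mid (a point): Centre of a loose square-ended wood blank, 60 x 36 x 36 mm, 55 g or so; its x axis is the long way. It may be absent (None). All the blanks are alike but for the wood's shade, and lie on the bench. Six fill 360 mm of the tube.
- blank4_mid (a point): Centre of a loose square-ended wood blank, 60 x 36 x 36 mm, 55 g or so; its x axis is the long way. It may be absent (None). All the blanks are alike but for the wood's shade, and lie on the bench. Six fill 360 mm of the tube.
- blank5_mid (a point): Centre of a loose square-ended wood blank, 60 x 36 x 36 mm, 55 g or so; its x axis is the long way. It may be absent (None). All the blanks are alike but for the wood's shade, and lie on the bench. Six fill 360 mm of the tube.
- blank6_mid (a point): Centre of a loose square-ended wood blank, 60 x 36 x 36 mm, 55 g or so; its x axis is the long way. It may be absent (None). All the blanks are alike but for the wood's shade, and lie on the bench. Six fill 360 mm of the tube.
- follower (a joint): Depth travelled by the grey plastic follower block inside the tube, m. Its face stands 20 mm inside the mouth at 0, and blanks push it deeper, up to 0.365; it drags with about 2.5 N and does not spring back.
- hood (a joint): Angle of the clear hinged hood over the toggle, rad: 0 closed, grows as its tab end swings up and over, stops at 1.75 fully open. Past about 1.1 it falls open by itself, below that it falls shut, softly damped. It weighs 80 g.
- hood_hinge (a point): Mid-point of the hood's hinge line, which runs along y on the switch box's flat top (55 mm above the bench); axes turn with the hood and are those of mouth while it is closed. The closed hood reaches from here 80 mm towards -x, is 64 mm wide and 45 mm high.
- hood_tab (a point): Grip point on the hood's black tab, a tongue 38 mm long, 26 wide (y), 6 thick, jutting to -x from the hood's end face. The point is 28 mm out from that face, 10 mm from the free end, and 108 mm (-x) and 30 mm (z) from the hinge when closed; axes turn with the hood. Fully open it points nearly up. Pinched across its 26 mm it can be led round the hinge without turning the gripper.
- toggle (a joint): Angle of the toggle lever, rad: 0 off (leaning towards the tube's mouth end, -x), 0.9 on (leaning towards the hood's hinge, +x). It stays where it is left; about 1 N at the tip moves it.
- toggle_tip (a point): Top end of the toggle lever (8 mm thick, 30 mm long, pivot on the switch box's top, 40 mm before the hinge line, midway across the hood). The tip stands 27 mm above the switch box's top when off or on, and moves 26 mm along x between them. With the hood open nothing else stands within 40 mm of it but the hood itself.
- glue_bottle: Yellow glue bottle, 56 mm across, 130 mm high, standing; origin under its centre. A bystander.
- mallet: Wooden mallet lying on the bench, head 62 x 120 x 85 mm, handle 200 mm long towards -x of its own axes; origin under the head. A bystander.
- square: Joiner's try square lying flat, 170 x 110 mm; origin under the stock. A bystander.
Things that resemble listed ones, but are neither listed nor needed, are in the scene too. Leave any red look-alike of the part that bears blank2_mid alone. Leave any blue look-alike of the part that bears blank1_mid alone.

How it is judged:
On the way, in this order (a step that is already met when the one before it is completed fails the run):
1. all the blanks are in the tube, none sticking out of the mouth by more than 4 mm (x of blank1_mid in the frame of mouth between 0.026 and 0.39 m and y of blank1_mid in the frame of mouth between -0.015 and 0.015 m and z of blank1_mid in the frame of mouth between -0.015 and 0.015 m and angle between the x axis of each of blank1_mid, blank2_mid, blank3_mid, blank4_mid, blank5_mid, blank6_mid and the x axis of mouth, either way round below 0.2 rad and x of blank2_mid in the frame of mouth between 0.026 and 0.39 m and y of blank2_mid in the frame of mouth between -0.015 and 0.015 m and z of blank2_mid in the frame of mouth between -0.015 and 0.015 m and x of blank3_mid in the frame of mouth between 0.026 and 0.39 m and y of blank3_mid in the frame of mouth between -0.015 and 0.015 m and z of blank3_mid in the frame of mouth between -0.015 and 0.015 m and x of blank4_mid in the frame of mouth between 0.026 and 0.39 m and y of blank4_mid in the frame of mouth between -0.015 and 0.015 m and z of blank4_mid in the frame of mouth between -0.015 and 0.015 m and x of blank5_mid in the frame of mouth between 0.026 and 0.39 m and y of blank5_mid in the frame of mouth between -0.015 and 0.015 m and z of blank5_mid in the frame of mouth between -0.015 and 0.015 m and x of blank6_mid in the frame of mouth between 0.026 and 0.39 m and y of blank6_mid in the frame of mouth between -0.015 and 0.015 m and z of blank6_mid in the frame of mouth between -0.015 and 0.015 m), for 0.2 s.
2. the hood is lifted (beyond 1.3 rad) (value of joint hood above 1.3 rad), for 0.2 s.
3. the toggle is flipped on (beyond 0.75 rad) with the hood up (value of joint hood above 1.3 rad and value of joint toggle above 0.75 rad), for 0.2 s.
At the end, for the whole second after the job is handed in: Every blank present lies lengthways in the magazine tube at rest, none sticking out of the mouth by more than 4 mm; the toggle is on (beyond 0.75 of 0.9 rad) and the hood is shut (within 0.06 rad) (all of step 1 and value of joint hood below 0.06 rad and value of joint toggle above 0.75 rad and linear speed of each of blank1, blank2, blank3, blank4, blank5, blank6 below 0.02 m/s); the robot touches nothing.
It fails at once if the glue bottle is moved by more than 30 mm (distance of glue_bottle from where it was at the start of the episode above 0.03 m).
It fails at once if the mallet is moved by more than 30 mm (distance of mallet from where it was at the start of the episode above 0.03 m).
It fails at once if the try square is moved by more than 30 mm (distance of square from where it was at the start of the episode above 0.03 m).
Of blank1, blank2, blank3, blank4, blank5, blank6 only 4 to 6 are there at a start; the rules pass over those that are not, and their reading is None.
At some moment in a run one of blank1, blank2, blank3, blank4, blank5, blank6 may be knocked a few centimetres aside while the robot is not near it.
Once in a run the grip may slacken for a moment while it holds something.
It also fails if it takes over 210 s, if anything falls off the work surface, if the arm or the gripper's body presses on something with over 40 N, if the wrist force passes 120 N, or if a joint passes its speed limit or range.

## Working session

There is one attempt and no reset: what is moved stays moved. The work goes in short steps, Python scripts to look and compute and a tool call to move; the robot and the scene stay as the last step left them, time stands still between calls to the robot, and variables do not carry over. Pictures are saved under pics/ and viewed, and the job is handed in when it is done.

Besides the shell and the picture viewer there is one more tool, called after "Request:" by a JSON object that holds its "name" and its "arguments". drive_tool: Moves the arm, as the interface text tells. Its arguments: {"type":"object","properties":{"motion":{"type":"string"},"newtons":{"type":"number"}},"required":["motion"]}

```bash
mkdir -p pics; ls
python3 - <<'E'
from rig import manip, eyes
import cv2
print(manip.observe())
for n in("side","top"):
    cv2.imwrite(f"pics/{n}0.png",eyes.get_image(n)[:,:,::-1]); print(n,eyes.get_calibration(n))
E
```

```text
pics
{'t': 0.0, 'joint_pos': array([-1.22438913e+00,  3.53643695e-01,  1.63412540e+00,  1.97992962e-05,
        1.15520404e+00, -2.40668299e-03]), 'dq': array([-0.0012356 ,  0.00163055, -0.00135122,  0.00011158,  0.00082505,
        0.0011223 ]), 'joint_torque': array([ 2.17289751e-03, -5.93839359e+01, -3.34215689e+01,  7.00080441e-02,
        2.33916513e-02, -1.44958276e-04]), 'position': array([ 0.21348848, -0.58701016,  0.30197013]), 'ee_rot': array([-0.6963028 , -0.12317922,  0.69645726, -0.12221529]), 'wrist_force': array([-0.45583892,  1.12861425, -0.39217995]), 'wrist_torque': array([-0.0254259 , -0.04517733, -0.03021215]), 'opening': 0.09167111141399471}
side {'vfov': 48.88729778279732, 'cx': 316.7303476171725, 'cy': 243.01269376658098, 'k1': -0.15294341690680005, 'extrinsics': array([[-0.98870684, -0.14934557, -0.01243728,  0.57443706],
       [-0.09425665,  0.6842268 , -0.72315239,  0.19294161],
       [ 0.11650952, -0.71381342, -0.69057652,  1.17135389],
       [ 0.        ,  0.        ,  0.        ,  1.        ]])}
top {'vfov': 48.85300510931371, 'cx': 323.49916768346156, 'cy': 238.0422910253768, 'k1': -0.1303586276598705, 'extrinsics': array([[-0.01153225, -0.99990543, -0.00749283, -0.12977196],
       [-0.99079085,  0.01243748, -0.1348288 ,  0.60296181],
       [ 0.13490924,  0.00586894, -0.99084058,  1.08023046],
       [ 0.        ,  0.        ,  0.        ,  1.        ]])}
```

View pics/side0.png

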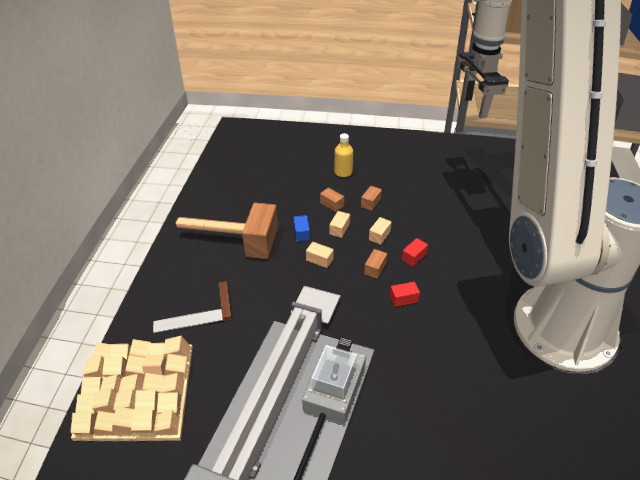

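View pics/top0.png

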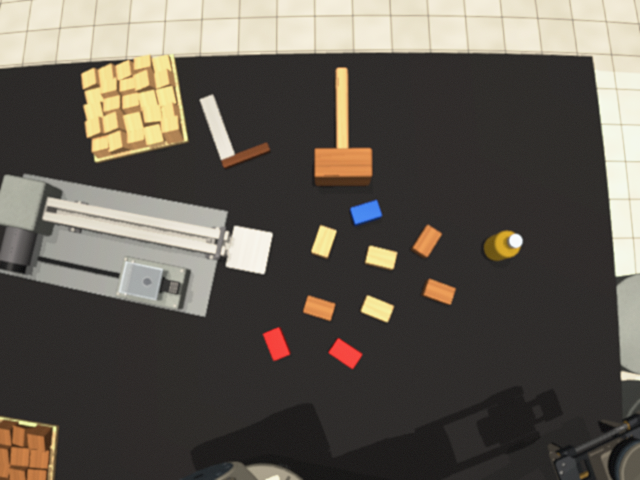

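```bash
cat > h.py <<'E'
import numpy as np, cv2
from rig import manip, eyes
def cal(n):
    c=eyes.get_calibration(n); f=240/np.tan(np.radians(c["vfov"]/2)); return c,f
def ray(n,uv):
    c,f=cal(n); uv=np.atleast_2d(np.asarray(uv,float))
    d=(uv-[c["cx"],c["cy"]])/f; s=d.copy()
    for _ in range(20): s=d/(1+c["k1"]*(s**2).sum(1,keepdims=True))
    E=c["extrinsics"];R=E[:3,:3]
    return -R.T@E[:3,3], np.c_[s,np.ones(len(s))]@R
def plane(n,uv,z):
    C,D=ray(n,uv); return C+D*((z-C[2])/D[:,2])[:,None]
def proj(n,P):
    c,f=cal(n);E=c["extrinsics"];q=np.atleast_2d(P)@E[:3,:3].T+E[:3,3]
    s=q[:,:2]/q[:,2:]; s=s*(1+c["k1"]*(s**2).sum(1,keepdims=True)); return s*f+[c["cx"],c["cy"]]
def tri(a,b):
    C1,D1=ray("side",a);C2,D2=ray("top",b);d1=D1[0]/np.linalg.norm(D1);d2=D2[0]/np.linalg.norm(D2)
    A=np.c_[d1,-d2];s=np.linalg.lstsq(A,C2-C1,rcond=None)[0];p=C1+s[0]*d1;q=C2+s[1]*d2
    return (p+q)/2,np.linalg.norm(p-q)
def blanks(im,zt=.036):
    hsv=cv2.cvtColor(im,cv2.COLOR_RGB2HSV)
    m=cv2.inRange(hsv,(6,60,60),(32,255,255))
    C,_=ray("top",[0,0]); out=[]
    for k in cv2.findContours(m,cv2.RETR_EXTERNAL,cv2.CHAIN_APPROX_NONE)[0]:
        a=cv2.contourArea(k)
        if not 250<a<1500: continue
        uv=k[:,0,:]; P=plane("top",uv,zt)[:,:2]*1000
        (c,(w,h),ang)=cv2.minAreaRect(P.astype(np.float32))
        if w<h: ang+=90
        t=np.radians(ang);u=np.array([np.cos(t),np.sin(t)]);v=np.array([-u[1],u[0]])
        q=np.zeros(2)
        for ax,L in((u,60),(v,36)):
            e=P@ax; n=(C[:2]*1000)@ax; lo,hi=e.min()-.8,e.max()+.8
            mid=(lo+hi)/2
            q+=ax*((hi-L/2) if mid>n else (lo+L/2))
        hue=np.median(hsv[...,0][m>0]) 
        out.append((q.round(1),round(((ang+90)%180)-90,1),round(max(w,h)+1.6,1),round(min(w,h)+1.6,1),uv.mean(0).round(),np.median(im[uv[:,1],uv[:,0]],0)))
    return out
E
python3 - <<'E'
from h import *
im=cv2.imread("pics/top0.png")[:,:,::-1].copy()
print(ray("top",[0,0])[0],ray("side",[0,0])[0])
for b in blanks(im): print(*b)
s=cv2.imread("pics/side0.png")
cv2.imwrite("pics/c1.png",cv2.resize(cv2.imread("pics/top0.png")[160:330,0:290],None,fx=2.75,fy=2.75,interpolation=cv2.INTER_CUBIC))
cv2.imwrite("pics/c2.png",cv2.resize(s[270:480,180:390],None,fx=2.8,fy=2.8,interpolation=cv2.INTER_CUBIC))
E
```

```text
[ 0.45017941 -0.14359883  1.15066043] [0.44966199 0.78990193 0.95558012]
[ 452.3 -121. ] 71.1 66.6 43.9 [319. 308.] [86. 61. 45.]
[ 454.  -252.8] 67.4 68.6 44.4 [377. 308.] [86. 72. 52.]
[ 487.7 -385.1] 69.4 69.4 43.6 [439. 291.] [81.  57.  43.5]
[ 563.2 -263.1] 75.9 68.5 45.9 [381. 257.] [86. 69. 51.]
[ 570.6 -534.4] -70.8 82.3 64.9 [503. 245.] [83. 66. 40.]
[ 595.5 -363.5] -33.9 70.6 44.5 [426. 241.] [73. 53. 42.]
[ 601.2 -134.4] -19.4 69.4 44.1 [323. 241.] [84. 70. 51.]
[774.6  56.8] -69.2 114.4 25.8 [245. 155.] [81. 52. 42.]
```

View pics/c1.png

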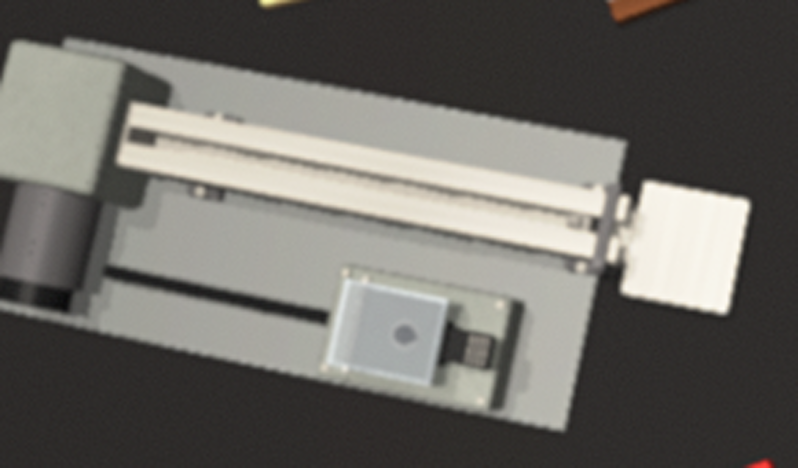

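View pics/c2.png

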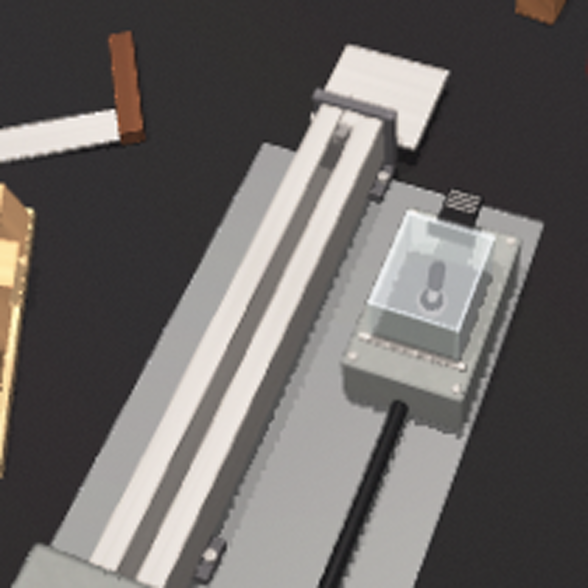

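Run:
```python
import re
s=open('h.py').read()
i=s.index("def blanks")
s=s[:i]+'''def blanks(im,zt=.036):
    hsv=cv2.cvtColor(im,cv2.COLOR_RGB2HSV)
    m=cv2.inRange(hsv,(6,60,60),(32,255,255))
    C,_=ray("top",[0,0]); out=[]
    for k in cv2.findContours(m,cv2.RETR_EXTERNAL,cv2.CHAIN_APPROX_NONE)[0]:
        a=cv2.contourArea(k)
        if not 250<a<1500: continue
        x,y,w,h=cv2.boundingRect(k); x-=4;y-=4;w+=8;h+=8
        S=4; R=im[y:y+h,x:x+w].max(2); R=cv2.resize(R,None,fx=S,fy=S,interpolation=cv2.INTER_CUBIC)
        top=np.percentile(R,80); mm=((R>0.5*(top+40))*255).astype(np.uint8)
        k=max(cv2.findContours(mm,cv2.RETR_EXTERNAL,cv2.CHAIN_APPROX_NONE)[0],key=cv2.contourArea)
        uv=(k[:,0,:]+.5)/S-.5+[x,y]; P=plane("top",uv,zt)[:,:2]*1000
        (c,(w,h),ang)=cv2.minAreaRect(P.astype(np.float32))
        if w<h: ang+=90
        t=np.radians(ang);u=np.array([np.cos(t),np.sin(t)]);v=np.array([-u[1],u[0]])
        q=np.zeros(2)
        for ax,L in((u,60),(v,36)):
            e=P@ax; n=(C[:2]*1000)@ax; lo,hi=e.min(),e.max(); mid=(lo+hi)/2
            q+=ax*((hi-L/2) if mid>n else (lo+L/2))
        out.append((q.round(1),round(((ang+90)%180)-90,1),round(max(w,h),1),round(min(w,h),1),uv.mean(0).round(),int(top)))
    return out
'''
open('h.py','w').write(s)
from h import *
im=cv2.imread("pics/top0.png")[:,:,::-1].copy()
for b in blanks(im): print(*b)
# feeder white parts
hsv=cv2.cvtColor(im,cv2.COLOR_RGB2HSV)
S=4;big=cv2.resize(im[160:330,0:290],None,fx=S,fy=S,interpolation=cv2.INTER_CUBIC)
V=big.min(2); m=((V>185)*255).astype(np.uint8)
cv2.imwrite("pics/m1.png",cv2.resize(m,None,fx=.68,fy=.68))
for k in cv2.findContours(m,cv2.RETR_EXTERNAL,cv2.CHAIN_APPROX_NONE)[0]:
    if cv2.contourArea(k)<600: continue
    uv=(k[:,0,:]+.5)/S-.5+[0,160]
    r=cv2.minAreaRect(uv.astype(np.float32)); print(cv2.contourArea(k),r)
    for z in(.022,.068):
        P=plane("top",uv,z)[:,:2].astype(np.float32)*1000; R=cv2.minAreaRect(P);print(z,R,cv2.boxPoints(R).round(1).tolist())
```

```text
[ 454.3 -124.2] 72.3 61.8 38.1 [319. 308.] 223
[ 452.6 -249.2] 67.4 62.7 38.7 [377. 308.] 247
[ 486.  -381.8] 69.1 62.5 38.0 [439. 291.] 221
[ 561.4 -259.9] 75.6 62.6 39.7 [381. 257.] 247
[ 580.5 -542.7] -28.4 61.6 59.8 [508. 243.] 200
[ 594.5 -359.4] -33.9 62.5 38.3 [427. 240.] 219
[ 597.7 -136. ] -19.5 63.1 38.5 [323. 241.] 247
[819.1  72.1] -69.4 110.5 70.7 [239. 151.] 137
4494.5 ((139.57777404785156, 280.5531921386719), (38.46358108520508, 36.329193115234375), 13.585991859436035)
0.022 ((516.1660766601562, 264.2762451171875), (87.4308090209961, 78.73674774169922), 77.618896484375) [[468.29998779296875, 230.0], [545.2000122070312, 213.10000610351562], [564.0, 298.5], [487.1000061035156, 315.3999938964844]]
0.068 ((513.4767456054688, 247.6527862548828), (83.86746978759766, 75.52767181396484), 77.61894226074219) [[467.6000061035156, 214.8000030517578], [541.4000244140625, 198.60000610351562], [559.4000244140625, 280.5], [485.6000061035156, 296.70001220703125]]
25848.5 ((245.13941955566406, 248.55287170410156), (46.577579498291016, 41.72370147705078), 11.309932708740234)
0.022 ((582.
[... 1027 characters left out ...]
1211], [593.5999755859375, 83.5999984741211], [672.2000122070312, 468.0], [647.7999877929688, 473.0]]
21913.0 ((133.20204162597656, 217.24436950683594), (174.78883361816406, 11.233595848083496), 10.131831169128418)
0.022 ((656.9961547851562, 290.01678466796875), (408.53326416015625, 24.57321548461914), 79.1591567993164) [[606.5, 91.69999694824219], [630.5999755859375, 87.0999984741211], [707.5, 488.29998779296875], [683.2999877929688, 492.8999938964844]]
0.068 ((648.5670776367188, 272.3442077636719), (391.8829650878906, 23.571788787841797), 79.1591567993164) [[600.0999755859375, 82.0999984741211], [623.2999877929688, 77.69999694824219], [697.0, 462.6000061035156], [673.7999877929688, 467.0]]
```

View pics/m1.png

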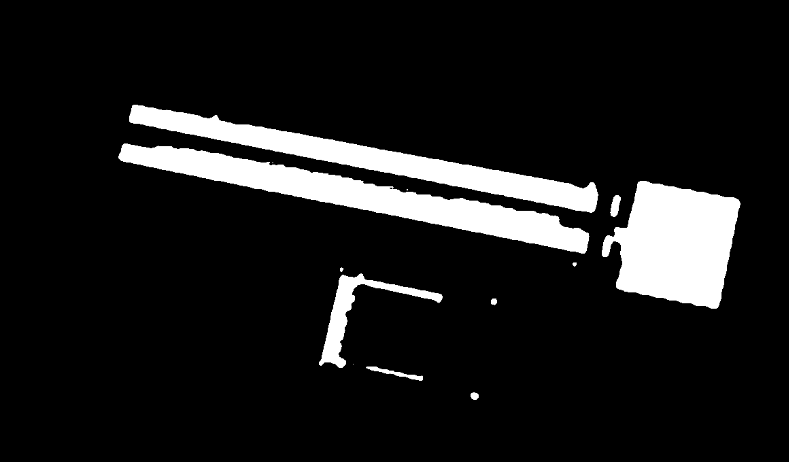

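```bash
cat > f.py <<'E'
from h import *
# edge points along lines: sample profile across in world plane, find max gradient
def prof(n,im,p,q,z,axis_n,rng=12):
    """sample along p->q (xy mm), search along normal for gradient; returns offsets"""
    g=im.max(2).astype(np.float32) if im.ndim==3 else im.astype(np.float32)
    res=[]
    for s in np.linspace(0,1,25):
        b=np.array(p)+(np.array(q)-p)*s
        o=np.arange(-rng,rng+.01,.25)
        P=np.c_[b+o[:,None]*axis_n,np.full(len(o),z*1000)]/1000
        uv=proj(n,P).astype(np.float32)
        v=cv2.remap(g,uv[:,0].copy(),uv[:,1].copy(),cv2.INTER_LINEAR).ravel()
        v=np.convolve(v,np.ones(5)/5,'same'); d=np.gradient(v)[4:-4]
        i=np.argmax(abs(d)); res.append((o[4:-4][i],d[i]))
    return np.array(res)
E
python3 - <<'E'
from f import *
im=cv2.imread("pics/top0.png")[:,:,::-1].copy(); si=cv2.imread("pics/side0.png")[:,:,::-1].copy()
a=np.radians(78.63);X=np.array([np.cos(a),np.sin(a)]);Y=np.array([-X[1],X[0]])
M=np.array([589.7,66.4])
def w(x,y): return M+x*X+y*Y
for n,I in(("top",im),("side",si)):
  for name,x0,x1,y,z in(("shelf-",-78,-8,-45,.022),("shelf+",-78,-8,45,.022),("tube-",60,330,-25,.068),("tube+",60,330,25,.068),("slot-",100,330,-7,.068),("slot+",100,330,7,.068)):
    r=prof(n,I,w(x0,y),w(x1,y),z,Y,10); k=abs(r[:,1])>.6*np.median(abs(r[:,1]))
    pf=np.polyfit(np.linspace(x0,x1,25)[k],r[k,0],1); print(n,name,"off@0 %.1f slope %.4f med %.1f sd %.1f grad %.1f"%(pf[1],pf[0],np.median(r[k,0]),r[k,0].std(),np.median(r[k,1])))
  r=prof(n,I,w(-85,-38),w(-85,38),.022,X,8);print(n,"end",np.median(r[:,0]),r[:,0].std())
  uv=proj(n,[[*w(x,y)/1000,z/1000] for x,y,z in((0,0,43),(0,25,68),(0,-25,68),(0,45,22),(-85,45,22),(-85,-45,22),(0,-45,22))]);print(uv.round(1).tolist())
E
```

```text
top shelf- off@0 -1.0 slope -0.0005 med -1.0 sd 0.5 grad 9.8
top shelf+ off@0 1.0 slope 0.0053 med 0.8 sd 0.5 grad -9.9
top tube- off@0 -1.2 slope 0.0011 med -1.0 sd 0.6 grad 3.2
top tube+ off@0 0.3 slope -0.0013 med 0.0 sd 0.5 grad -7.5
top slot- off@0 0.2 slope -0.0017 med -0.2 sd 0.5 grad -5.7
top slot+ off@0 -8.2 slope -0.0018 med -8.8 sd 0.4 grad 4.2
top end -1.25 0.6313477647065838
[[227.8, 244.5], [223.1, 254.8], [228.1, 231.3], [225.3, 266.1], [263.8, 273.5], [272.1, 232.6], [233.9, 225.5]]
side shelf- off@0 2.6 slope 0.0423 med 0.1 sd 1.5 grad 12.3
side shelf+ off@0 0.8 slope 0.0015 med 0.8 sd 0.5 grad -11.8
side tube- off@0 -0.0 slope -0.0022 med -0.5 sd 0.4 grad 4.6
side tube+ off@0 1.0 slope -0.0037 med 0.0 sd 0.5 grad -9.3
side slot- off@0 0.5 slope -0.0033 med -0.2 sd 0.4 grad -8.6
side slot+ off@0 -0.0 slope -0.0019 med -0.5 sd 0.3 grad 8.2
side end -2.5 0.42142615011410955
[[308.1, 311.7], [318.6, 307.4], [297.1, 301.5], [327.3, 322.9], [339.4, 295.4], [303.2, 285.8], [289.7, 312.4]]
```

```bash
cat > p.py <<'E'
from h import *
from scipy.spatial.transform import Rotation as Ro
FA=np.radians(78.52);FX=np.array([np.cos(FA),np.sin(FA)]);FY=np.array([-FX[1],FX[0]]);M=np.array([589.5,65.6])
def fw(x,y): return M+x*FX+y*FY
def wf(p): d=np.asarray(p)-M; return np.array([d@FX,d@FY])
def st(show=True):
    s=manip.observe();R=Ro.from_quat(s["ee_rot"]).as_matrix();p=s["position"]*1000
    if show: print("t %.2f p %s f-frame %s yaw_y %.2f down %s q6 %.2f F %s open %.1f"%(s["t"],p.round(1),wf(p[:2]).round(1),np.degrees(np.arctan2(R[1,1],R[0,1])),R[:,0].round(3),s["joint_pos"][5],s["wrist_force"].round(1),s["opening"]*1000))
    return s,p,R
def goto(xy,z,jaw=None,flip=0):
    """print spin & shift (after spin) in tool axes"""
    s,p,R=st(); yaw=np.degrees(np.arctan2(R[1,1],R[0,1]))
    d=0 if jaw is None else (jaw-yaw+90)%180-90
    d+=180*flip
    R2=Ro.from_rotvec([0,0,np.radians(d)]).as_matrix()@R
    sh=R2.T@(np.array([*xy,z])-p); sb=R.T@(np.array([*xy,z])-p)
    print("spin %.3f rad | shift after spin %s | shift if before %s"%(-np.radians(d),sh.round(1),sb.round(1)))
    return d
def grab(c,ang,off=20,z=94,fb=None):
    """blank at c, axis ang deg -> grip point off mm behind centre"""
    s,p,R=st(False);
    dd=(np.degrees(FA)-ang+90)%180-90   # rotation of blank to align, minimal
    u=np.radians(np.degrees(FA)-dd); u=np.array([np.cos(u),np.sin(u)])
    g=np.asarray(c)-off*u; print("grip at",g.round(1),"turn to align",round(dd,1)); goto(g,z,ang+90); return g
E
python3 - <<'E'
from p import *
grab((454.3,-124.2),72.3); grab((452.6,-249.2),67.4);grab((486,-381.8),69.1)
E
```

```text
grip at [ 448.2 -143.3] turn to align 6.2
t 0.10 p [ 213.5 -587.1  302.1] f-frame [-714.4  238.6] yaw_y -70.02 down [-0.     0.001 -1.   ] q6 -0.00 F [0.1 0.8 0.7] open 91.7
spin -0.913 rad | shift after spin [ 208.    88.9 -494.2] | shift if before [ 208.5 -336.6 -372.3]
grip at [ 444.9 -267.7] turn to align 11.1
t 0.10 p [ 213.5 -587.1  302.1] f-frame [-714.4  238.6] yaw_y -70.02 down [-0.     0.001 -1.   ] q6 -0.00 F [0.1 0.8 0.7] open 91.7
spin -0.828 rad | shift after spin [ 208.    91.1 -383.8] | shift if before [ 208.3 -220.8 -326.6]
grip at [ 478.9 -400.5] turn to align 9.4
t 0.10 p [ 213.5 -587.1  302.1] f-frame [-714.4  238.6] yaw_y -70.02 down [-0.     0.001 -1.   ] q6 -0.00 F [0.1 0.8 0.7] open 91.7
spin -0.857 rad | shift after spin [ 207.9  181.6 -269. ] | shift if before [ 208.2  -84.4 -313.1]
```

Request:
{"name": "drive_tool", "arguments": {"motion": "10 0 0 -0.114 0.3; 10 0 0 -0.114 0.3; 10 0 0 -0.114 0.3; 10 0 0 -0.114 0.3; 10 0 0 -0.114 0.3; 10 0 0 -0.114 0.3; 10 0 0 -0.114 0.3; 10 0 0 -0.115 0.3; 0 6 -35 0 0.3; 0 6 -35 0 0.3; 0 6 -35 0 0.3; 0 6 -35 0 0.3", "newtons": 20}}

```text
t: 1.1
position: [0.2792, -0.4598, 0.2222]
ee_rot: [0.571, 0.417, -0.571, 0.417]
wrist_force: [0.2, 0.5, -0.3]
opening: 0.0641
```

Request:
{"name": "drive_tool", "arguments": {"motion": "0 6.5 -35 0 0.3; 0 6.5 -35 0 0.3; 0 6.5 -35 0 0.3; 0 6.5 -35 0 0.3; 0 6.5 -35 0 0.3; 0 6.5 -35 0 0.3; 0 6.5 -35 0 0.3; 0 6.5 -35 0 0.3; 0 6.5 -35 0 0.3; 0 6.4 -39 0 0.3; 0 0 0 0 0.3; 0 0 0 0 0.3"}}

```text
t: 2.1
position: [0.4491, -0.142, 0.2225]
ee_rot: [-0.57, -0.418, 0.57, -0.418]
wrist_force: [-0.2, -0.4, 0.7]
opening: 0.0641
```

Run:
```python
from p import *
grab((454.3,-124.2),72.3)
im=eyes.get_image("top"); cv2.imwrite("pics/t1.png",im[:,:,::-1])
for b in blanks(im): print(*b)
```

```text
grip at [ 448.2 -143.3] turn to align 6.2
t 2.10 p [ 449.1 -142.   222.5] f-frame [-231.4   96.3] yaw_y -17.47 down [-0.  0. -1.] q6 -0.00 F [-0.2 -0.4  0.7] open 64.1
spin 0.004 rad | shift after spin [128.5  -0.4   1.4] | shift if before [128.5  -0.4   1.4]
[ 486.  -381.8] 69.1 62.4 38.0 [439. 291.] 219
[ 561.3 -259.8] 75.7 62.6 39.4 [381. 257.] 246
[ 580.4 -542.8] -28.0 61.5 59.9 [508. 243.] 196
[ 594.5 -359.4] -33.9 62.5 38.3 [427. 241.] 217
[ 597.6 -136.2] -19.7 63.1 38.3 [323. 240.] 246
[819.1  72.1] -69.4 110.6 70.7 [239. 151.] 135
```

View pics/t1.png

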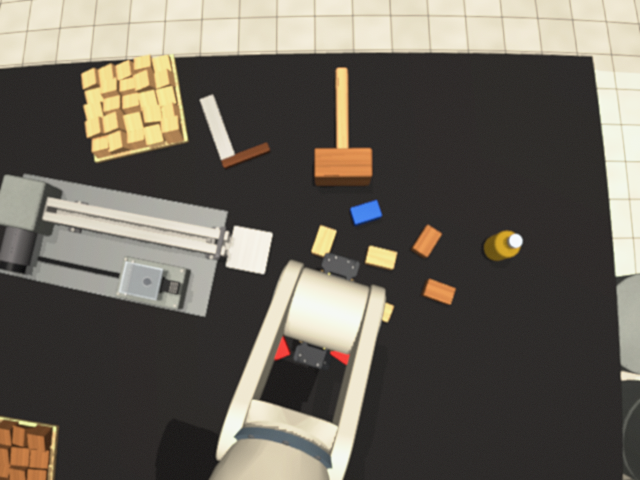

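Picture: gripper over the dark blank at (319,308); other blanks unchanged. Descend and grip.

Request:
{"name": "drive_tool", "arguments": {"motion": "30 0 1.4 0 0.3; 30 0 0 0 0.3; 30 0 0 0 0.3; 20 0 0 0 0.3; 12 0 0 0 0.3; 6 0 0 0 0.3; 0 0 0 0 0.3; 0 0 0 0 0.9; 0 0 0 0 0.9; 0 0 0 0 0.9; 0 0 0 0 0.9; 0 0 0 0 0.9", "newtons": 25}}

```text
t: 3.15
position: [0.4485, -0.1453, 0.0954]
ee_rot: [0.571, 0.417, -0.571, 0.418]
wrist_force: [-1.1, -0.2, 5.6]
opening: 0.0355
```

Request:
{"name": "drive_tool", "arguments": {"motion": "-10 0 0 0 0.9; -25 0 0 0 0.9; -25 0 0 0 0.9; -10 0 0 0 0.9; 0 0 0 0 0.9"}}

```text
t: 3.57
position: [0.4495, -0.1455, 0.1673]
ee_rot: [0.572, 0.416, -0.57, 0.419]
wrist_force: [0.3, -0.5, -1.1]
opening: 0.0361
```

Run:
```python
from p import *
goto(fw(-75,0),164,-11.48)
```

```text
t 3.57 p [ 449.5 -145.5  167.3] f-frame [-234.8   95.2] yaw_y -17.70 down [ 0.005 -0.002 -1.   ] q6 -0.01 F [ 0.3 -0.5 -1.1] open 36.1
spin -0.108 rad | shift after spin [   3.7   95.2 -159.8] | shift if before [   3.6   77.3 -169.1]
```

Request:
{"name": "drive_tool", "arguments": {"motion": "0 0 0 -0.108 0.9; 0 19 -32 0 0.9; 0 19 -32 0 0.9; 0 19 -32 0 0.9; 0 19 -32 0 0.9; 0 19 -32 0 0.9; 10 0 0 0 0.9; 15 0 0 0 0.9; 0 0 0 0 0.9; 0 0 0 0 0.9"}}

```text
t: 4.4
position: [0.5717, -0.0074, 0.1381]
ee_rot: [-0.547, -0.448, 0.549, -0.447]
wrist_force: [-0.5, -0.1, -0.3]
opening: 0.0358
```

Run:
```python
from p import *
goto(fw(-75,0),120,-11.48)
for n in("top","side"): cv2.imwrite(f"pics/{n}2.png",eyes.get_image(n)[:,:,::-1])
t=cv2.imread("pics/top2.png")[180:320,180:340];s=cv2.imread("pics/side2.png")[230:370,240:400]
cv2.imwrite("pics/c3.png",cv2.resize(np.hstack([t,s]),None,fx=2.5,fy=2.5,interpolation=cv2.INTER_CUBIC))
```

```text
t 4.40 p [571.7  -7.4 138.1] f-frame [-75.1   2.9] yaw_y -11.51 down [-0.004 -0.    -1.   ] q6 0.19 F [-0.5 -0.1 -0.3] open 35.8
spin -0.000 rad | shift after spin [18.1  3.  -0.1] | shift if before [18.1  3.  -0.1]
```

View pics/c3.png

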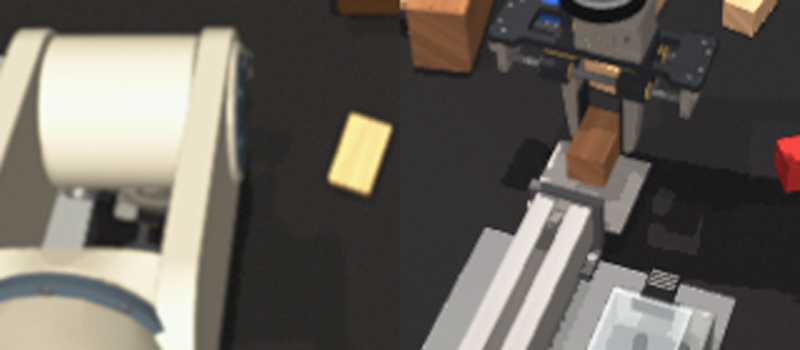

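Request:
{"name": "drive_tool", "arguments": {"motion": "9 3 0 0 0.9; 9 0 0 0 0.9; 0 0 0 0 0.9; 0 0 -10 0 0.9; 0 0 -10 0 0.9; 0 0 -10 0 0.9; 0 0 -8 0 0.9; 0 0 0 0 0.9"}}

```text
t: 5.17
position: [0.5843, 0.0313, 0.122]
ee_rot: [0.548, 0.448, -0.547, 0.448]
wrist_force: [0.5, 0.3, -0.6]
opening: 0.0357
```

Run:
```python
from p import *
goto(fw(-13,0),119,-11.48)
```

```text
t 5.17 p [584.3  31.3 122. ] f-frame [-34.6  -1.7] yaw_y -11.42 down [ 0.001  0.    -1.   ] q6 0.25 F [ 0.5  0.3 -0.6] open 35.7
spin 0.001 rad | shift after spin [  3.   -1.7 -21.6] | shift if before [  3.   -1.7 -21.6]
```

Request:
{"name": "drive_tool", "arguments": {"motion": "1 -1.3 -5 0 0.9; 0 0 -6 0 0.9; 0 0 -6 0 0.9; 0 0 -4 0 0.9; 0 0 0 0 0.9; 0 0 0 0 0.9"}}

```text
t: 5.67
position: [0.5868, 0.0504, 0.1207]
ee_rot: [0.548, 0.447, -0.547, 0.447]
wrist_force: [-0.4, -0.1, -0.2]
opening: 0.0355
```

Run:
```python
from p import *
goto(fw(-13,0),119,-11.48)
for n in("top","side"): cv2.imwrite(f"pics/{n}3.png",eyes.get_image(n)[:,:,::-1])
st()
s=cv2.imread("pics/side3.png")[230:370,240:400]
cv2.imwrite("pics/c4.png",cv2.resize(s,None,fx=4,fy=4,interpolation=cv2.INTER_CUBIC))
```

```text
t 5.67 p [586.8  50.4 120.7] f-frame [-15.4  -0.3] yaw_y -11.50 down [ 0.  0. -1.] q6 0.28 F [-0.4 -0.1 -0.2] open 35.5
spin -0.000 rad | shift after spin [ 1.7 -0.3 -2.4] | shift if before [ 1.7 -0.3 -2.4]
t 5.77 p [586.7  50.1 120.7] f-frame [-15.7  -0.4] yaw_y -11.53 down [ 0.  0. -1.] q6 0.28 F [-0.2 -0.7 -0.5] open 36.0
```

View pics/c4.png

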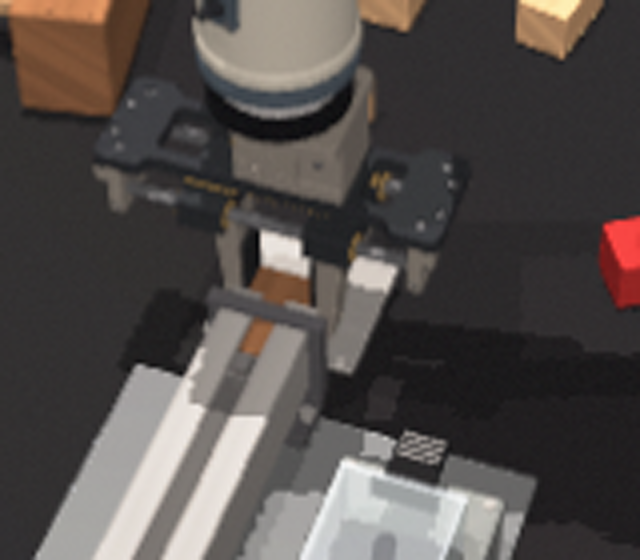

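Request:
{"name": "drive_tool", "arguments": {"motion": "1 0 0 0 0.3; 0 0 0 0 0.3; 0 0 0 0 0.3; 0 0 20 0 0.3; 0 0 25 0 0.9; 0 0 0 0 1; 0 0 0 0 1; 0 0 0 0 1; 0 0 0 0 1; 0 0 0 0 1"}}

```text
t: 6.6
position: [0.5778, 0.0067, 0.1197]
ee_rot: [0.548, 0.447, -0.547, 0.447]
wrist_force: [-0.4, -0.4, 0.1]
opening: 0.0243
```

Run:
```python
from p import *
goto(fw(-13,0),119,-11.48)
```

```text
t 6.60 p [577.8   6.7 119.7] f-frame [-60.1  -0.2] yaw_y -11.48 down [ 0.  0. -1.] q6 0.21 F [-0.4 -0.4  0.1] open 24.3
spin -0.000 rad | shift after spin [  0.7  -0.2 -47.1] | shift if before [  0.7  -0.2 -47.1]
```

Request:
{"name": "drive_tool", "arguments": {"motion": "0 0 -5 0 1; 0 0 -8 0 1; 0 0 -8 0 1; 0 0 -8 0 1; 0 0 -8 0 1; 0 0 -6 0 1; 0 0 -3 0 1; 0 0 -2 0 1; 0 0 0 0 1; 0 0 0 0 1"}}

```text
t: 7.43
position: [0.5872, 0.0533, 0.1197]
ee_rot: [0.548, 0.447, -0.548, 0.447]
wrist_force: [0.1, 0.1, 0.6]
opening: 0.0004
```

```bash
cat > look.py <<'E'
import sys
from p import *
n=sys.argv[1]
st()
t=eyes.get_image("top");s=eyes.get_image("side")
cv2.imwrite(f"pics/top{n}.png",t[:,:,::-1]);cv2.imwrite(f"pics/side{n}.png",s[:,:,::-1])
for b in blanks(t): print(*b)
cv2.imwrite(f"pics/c{n}.png",cv2.resize(s[230:370,240:400,::-1],None,fx=4,fy=4,interpolation=cv2.INTER_CUBIC))
E
python3 look.py 5
```

```text
t 7.43 p [587.2  53.3 119.7] f-frame [-12.5  -0.2] yaw_y -11.53 down [ 0.  0. -1.] q6 0.29 F [0.1 0.1 0.6] open 0.4
[178.3 133.6] 0.1 251.7 57.3 [200. 392.] 134
[ 452.6 -249.2] 67.4 62.7 38.7 [377. 308.] 247
[ 486.  -381.8] 69.1 62.3 38.0 [439. 291.] 221
[ 561.3 -259.8] 75.6 62.6 39.5 [381. 257.] 247
[ 580.5 -542.7] -29.2 61.9 59.8 [508. 243.] 199
[ 594.5 -359.4] -33.9 62.5 38.3 [427. 240.] 219
[ 597.6 -136. ] -19.4 63.1 38.5 [323. 241.] 247
[819.1  72.1] -69.4 110.6 70.7 [239. 151.] 137
```

View pics/c5.png

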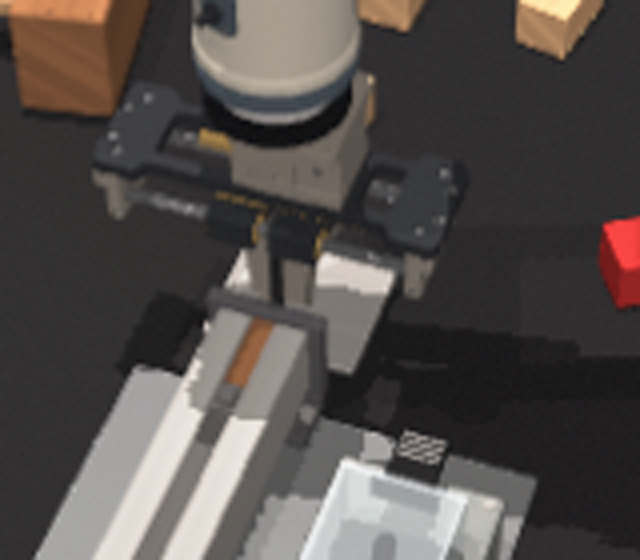

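Request:
{"name": "drive_tool", "arguments": {"motion": "0 0 30 0 0.6; -20 0 10 0 0.3; -25 0 0 0 0.3; 0 0 0 0 0.3"}}

```text
t: 7.87
position: [0.5811, 0.0131, 0.1684]
ee_rot: [0.55, 0.446, -0.546, 0.448]
wrist_force: [0.8, 0.9, 1.0]
opening: 0.0249
```

Run:
```python
from p import *
grab((597.6,-136),-19.4)
```

```text
grip at [ 616.5 -142.6] turn to align -82.1
t 7.87 p [581.1  13.1 168.4] f-frame [-53.1  -2.2] yaw_y -11.62 down [ 0.005  0.    -1.   ] q6 0.22 F [0.8 0.9 1. ] open 24.9
spin -1.435 rad | shift after spin [  73.6 -135.5   85.2] | shift if before [ 74.5  65.6 145.5]
```

Request:
{"name": "drive_tool", "arguments": {"motion": "0 13.1 29.1 0 0.3; 0 13.1 29.1 0 0.3; 0 13.1 29.1 0 0.3; 0 13.1 29.1 0 0.3; 0 13.2 29.1 0 0.3; 0 0 0 -0.12 0.3; 0 0 0 -0.12 0.3; 0 0 0 -0.12 0.3; 0 0 0 -0.12 0.3; 0 0 0 -0.12 0.3; 0 0 0 -0.12 0.3"}}

```text
t: 8.78
position: [0.6143, -0.1417, 0.1642]
ee_rot: [0.353, 0.613, -0.353, 0.612]
wrist_force: [0.2, 0.8, -0.0]
opening: 0.0638
```

Request:
{"name": "drive_tool", "arguments": {"motion": "0 0 0 -0.12 0.3; 0 0 0 -0.12 0.3; 0 0 0 -0.12 0.3; 0 0 0 -0.12 0.3; 0 0 0 -0.12 0.3; 0 0 0 -0.115 0.3; 0 0 0 0 0.3; 0 0 0 0 0.3"}}

```text
t: 9.45
position: [0.6144, -0.1417, 0.1643]
ee_rot: [0.12, 0.697, -0.12, 0.697]
wrist_force: [0.8, -0.8, 0.1]
opening: 0.0644
```

Run:
```python
from p import *
grab((597.6,-136),-19.4)
```

```text
grip at [ 616.5 -142.6] turn to align -82.1
t 9.45 p [ 614.4 -141.7  164.3] f-frame [-198.2  -65.6] yaw_y 70.49 down [-0.  0. -1.] q6 -1.46 F [ 0.8 -0.8  0.1] open 64.4
spin -0.002 rad | shift after spin [70.3 -0.2  2.3] | shift if before [70.3 -0.2  2.3]
```

Request:
{"name": "drive_tool", "arguments": {"motion": "25 0 2.2 0 0.3; 25 0 0 0 0.3; 14 0 0 0 0.3; 6 0 0 0 0.3; 0 0 0 0 0.3; 0 0 0 0 0.9; 0 0 0 0 0.9; 0 0 0 0 0.9; 0 0 0 0 0.9; 0 0 0 0 0.9"}}

```text
t: 10.28
position: [0.6169, -0.1426, 0.0956]
ee_rot: [0.119, 0.697, -0.119, 0.698]
wrist_force: [-0.4, -0.7, 3.7]
opening: 0.0358
```

Request:
{"name": "drive_tool", "arguments": {"motion": "-10 0 0 0 0.9; -25 0 0 0 0.9; -25 0 0 0 0.9; -10 0 0 0.1 0.9; 0 0 0 0.12 0.9; 0 0 0 0.12 0.9; 0 0 0 0.12 0.9; 0 0 0 0.12 0.9; 0 0 0 0.12 0.9; 0 0 0 0.12 0.9; 0 0 0 0.12 0.9; 0 0 0 0.12 0.9"}}

```text
t: 11.28
position: [0.6165, -0.1425, 0.1655]
ee_rot: [0.456, 0.54, -0.456, 0.54]
wrist_force: [-0.5, -0.1, -1.5]
opening: 0.0356
```

Request:
{"name": "drive_tool", "arguments": {"motion": "0 0 0 0.12 0.9; 0 0 0 0.12 0.9; 0 0 0 0.12 0.9; 0 0 0 0 0.9; 0 0 0 0 0.9"}}

```text
t: 11.7
position: [0.6165, -0.1425, 0.1653]
ee_rot: [0.544, 0.452, -0.543, 0.453]
wrist_force: [0.0, -0.2, -0.5]
opening: 0.0361
```

Run:
```python
from p import *
goto(fw(-75,0),140,-11.48)
```

```text
t 11.70 p [ 616.5 -142.5  165.3] f-frame [-198.5  -67.9] yaw_y -10.44 down [ 0. -0. -1.] q6 -0.05 F [ 0.  -0.2 -0.5] open 36.1
spin 0.018 rad | shift after spin [  25.3  -67.9 -123.5] | shift if before [  25.3  -65.7 -124.8]
```

Request:
{"name": "drive_tool", "arguments": {"motion": "0 0 0 0.018 0.9; 0 -17 -31 0 0.9; 0 -17 -31 0 0.9; 0 -17 -31 0 0.9; 0 -17 -30 0 0.9; 15 0 0 0 0.9; 20 0 0 0 0.9; 5 0 0 0 0.9; 0 0 0 0 0.9; 0 0 0 0 0.9"}}

```text
t: 12.53
position: [0.5749, -0.0085, 0.1249]
ee_rot: [-0.548, -0.447, 0.548, -0.447]
wrist_force: [-0.3, -0.1, -0.8]
opening: 0.0362
```

```bash
python3 - <<'E'
from p import *
goto(fw(-13,0),119,-11.48)
E
python3 look.py 6
```

```text
t 12.53 p [574.9  -8.5 124.9] f-frame [-75.6  -0.4] yaw_y -11.66 down [-0.001 -0.    -1.   ] q6 0.19 F [-0.3 -0.1 -0.8] open 36.2
spin -0.003 rad | shift after spin [  5.9  -0.4 -62.6] | shift if before [  5.9  -0.6 -62.6]
t 12.53 p [574.9  -8.5 124.9] f-frame [-75.6  -0.4] yaw_y -11.66 down [-0.001 -0.    -1.   ] q6 0.19 F [-0.3 -0.1 -0.8] open 36.2
[158.9  42.8] -0.2 231.6 45.3 [238. 405.] 154
[ 452.6 -249.2] 67.4 62.7 38.7 [377. 308.] 247
[ 486.  -381.8] 69.1 62.4 38.0 [439. 291.] 221
[ 561.3 -259.8] 75.6 62.6 39.5 [381. 257.] 247
[ 580.5 -542.7] -29.2 61.8 60.0 [507. 243.] 199
[ 594.5 -359.3] -33.8 62.5 38.3 [427. 240.] 219
[819.1  72. ] -69.7 110.8 70.5 [239. 151.] 137
```

View pics/c6.png

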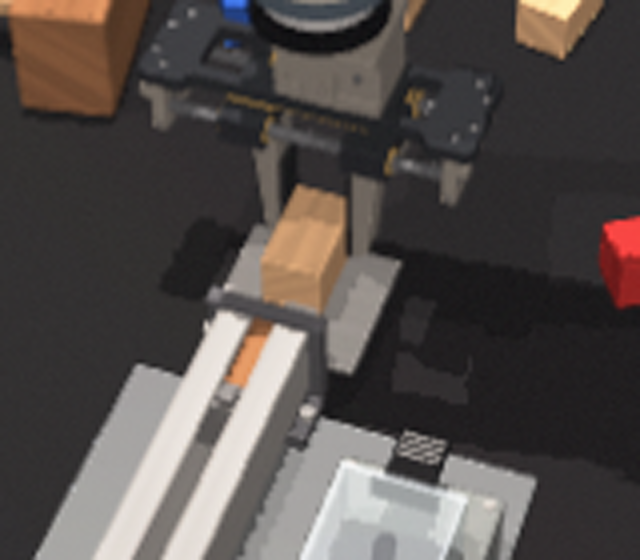

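Aligned with the mouth. Insert.

Request:
{"name": "drive_tool", "arguments": {"motion": "5 0 0 0 0.9; 0 0 -8 0 0.9; 0 0 -9 0 0.9; 0 0 -9 0 0.9; 0 0 -9 0 0.9; 0 0 -9 0 0.9; 0 0 -8 0 0.9; 0 0 -6 0 0.9; 0 0 -3 0 0.9; 0 0 0 0 0.9"}}

```text
t: 13.47
position: [0.5874, 0.0524, 0.1197]
ee_rot: [0.548, 0.447, -0.548, 0.447]
wrist_force: [-0.7, 0.3, -0.1]
opening: 0.0358
```

Run:
```python
from p import *
goto(fw(-13,0),119,-11.48)
```

```text
t 13.47 p [587.4  52.4 119.7] f-frame [-13.3  -0.5] yaw_y -11.65 down [ 0.  0. -1.] q6 0.29 F [-0.7  0.3 -0.1] open 35.8
spin -0.003 rad | shift after spin [ 0.7 -0.5 -0.3] | shift if before [ 0.7 -0.5 -0.3]
```

Request:
{"name": "drive_tool", "arguments": {"motion": "1 0 0 0 0.3; 0 0 0 0 0.3; 0 0 0 0 0.3; 0 0 20 0 0.3; 0 0 25 0 0.9; 0 0 0 0 1; 0 0 0 0 1; 0 0 0 0 1; 0 0 0 0 1; 0 0 0 0 1"}}

```text
t: 14.3
position: [0.5783, 0.008, 0.1187]
ee_rot: [0.548, 0.447, -0.548, 0.447]
wrist_force: [-0.4, -0.2, 0.8]
opening: 0.0247
```

Request:
{"name": "drive_tool", "arguments": {"motion": "0 0 -5 0 1; 0 0 -8 0 1; 0 0 -8 0 1; 0 0 -8 0 1; 0 0 -8 0 1; 0 0 -6 0 1; 0 0 -3 0 1; 0 0 0 0 1; 0 0 0 0 1"}}

```text
t: 15.05
position: [0.5876, 0.0529, 0.1187]
ee_rot: [0.549, 0.447, -0.548, 0.446]
wrist_force: [-0.0, -1.0, -0.3]
opening: 0.0005
```

Request:
{"name": "drive_tool", "arguments": {"motion": "0 0 30 0 0.6; -20 0 10 0 0.3; -25 0 0 0 0.3; 0 0 0 0 0.3; 0 0 0 0 0.3"}}

```text
t: 15.47
position: [0.5802, 0.0131, 0.1649]
ee_rot: [0.549, 0.446, -0.548, 0.447]
wrist_force: [-0.4, 0.2, 0.5]
opening: 0.0315
```

```bash
python3 look.py 7;python3 - <<'E'
from p import *
grab((561.3,-259.8),75.6)
E
```

```text
t 15.47 p [580.2  13.1 164.9] f-frame [-53.3  -1.4] yaw_y -11.74 down [ 0.003  0.    -1.   ] q6 0.22 F [-0.4  0.2  0.5] open 31.5
[129.  83.] -0.3 224.3 47.5 [218. 421.] 160
[ 452.6 -249.2] 67.6 62.7 38.7 [377. 308.] 247
[ 486.  -381.8] 69.1 62.5 38.0 [439. 291.] 220
[ 561.3 -259.8] 75.6 62.6 39.5 [381. 257.] 247
[ 580.6 -543. ] -28.5 62.1 60.2 [507. 243.] 196
[ 594.5 -359.3] -33.9 62.5 38.3 [427. 240.] 219
[819.1  72.1] -69.5 110.6 70.5 [239. 151.] 136
grip at [ 556.3 -279.2] turn to align 2.9
t 15.57 p [579.   13.3 163.2] f-frame [-53.3  -0.1] yaw_y -11.70 down [-0.  0. -1.] q6 0.22 F [-0.2  1.3 -0.4] open 40.0
spin 0.047 rad | shift after spin [ 69.1  50.8 289. ] | shift if before [ 69.1  37.1 291.1]
```

View pics/c7.png

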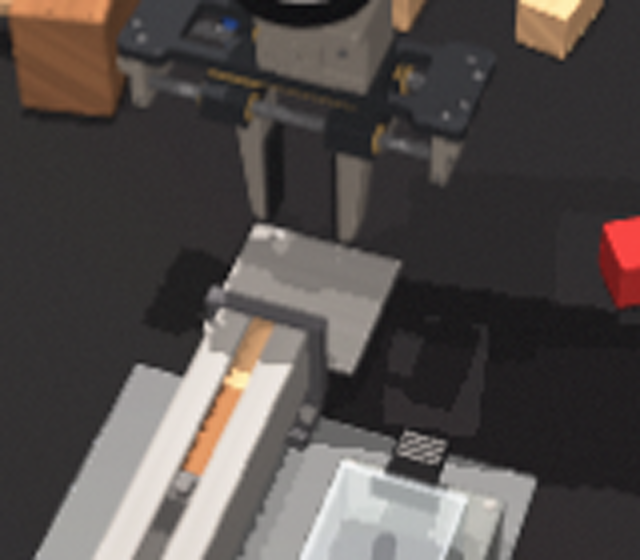

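Request:
{"name": "drive_tool", "arguments": {"motion": "0 0 0 0.047 0.3; 0 6.3 36 0 0.3; 0 6.3 36 0 0.3; 0 6.3 36 0 0.3; 0 6.3 36 0 0.3; 0 6.3 36 0 0.3; 0 6.3 36 0 0.3; 0 6.3 36 0 0.3; 0 6.3 37 0 0.3; 0 0 0 0 0.3; 0 0 0 0 0.3"}}

```text
t: 16.48
position: [0.5556, -0.2805, 0.1623]
ee_rot: [-0.559, -0.433, 0.559, -0.432]
wrist_force: [0.2, 0.6, 0.6]
opening: 0.0643
```

Run:
```python
from p import *
grab((561.3,-259.8),75.6)
```

```text
grip at [ 556.3 -279.2] turn to align 2.9
t 16.48 p [ 555.6 -280.5  162.3] f-frame [-345.9  -35.6] yaw_y -14.55 down [-0.001  0.001 -1.   ] q6 -0.22 F [0.2 0.6 0.6] open 64.3
spin -0.003 rad | shift after spin [68.3  0.5 -1.4] | shift if before [68.3  0.5 -1.4]
```

Request:
{"name": "drive_tool", "arguments": {"motion": "25 0 -1 0 0.3; 25 0 0 0 0.3; 12 0 0 0 0.3; 6 0 0 0 0.3; 0 0 0 0 0.3; 0 0 0 0 0.9; 0 0 0 0 0.9; 0 0 0 0 0.9; 0 0 0 0 0.9; 0 0 0 0 0.9"}}

```text
t: 17.32
position: [0.5569, -0.2784, 0.0966]
ee_rot: [0.559, 0.433, -0.558, 0.434]
wrist_force: [0.2, -0.3, 3.9]
opening: 0.0361
```

Request:
{"name": "drive_tool", "arguments": {"motion": "-10 0 0 0 0.9; -25 0 0 0 0.9; -25 0 0 0 0.9; -8 0 0 -0.047 0.9; 0 0 0 0 0.9; 0 0 0 0 0.9"}}

```text
t: 17.82
position: [0.5567, -0.2784, 0.1646]
ee_rot: [0.549, 0.446, -0.548, 0.447]
wrist_force: [0.5, 1.3, -0.3]
opening: 0.0359
```

Run:
```python
from p import *
goto(fw(-75,0),124,-11.48)
```

```text
t 17.82 p [ 556.7 -278.4  164.6] f-frame [-343.6  -36.3] yaw_y -11.76 down [ 0.001 -0.001 -1.   ] q6 -0.26 F [ 0.5  1.3 -0.3] open 35.9
spin -0.005 rad | shift after spin [  40.4  -36.4 -268.6] | shift if before [  40.4  -37.7 -268.5]
```

Request:
{"name": "drive_tool", "arguments": {"motion": "0 -4.6 -33.5 -0.005 0.9; 0 -4.6 -33.5 0 0.9; 0 -4.6 -33.5 0 0.9; 0 -4.6 -33.5 0 0.9; 0 -4.6 -33.5 0 0.9; 0 -4.6 -33.5 0 0.9; 0 -4.6 -33.5 0 0.9; 0 -4.4 -33.5 0 0.9; 15 0 0 0 0.9; 20 0 0 0 0.9; 5 0 0 0 0.9; 0 0 0 0 0.9"}}

```text
t: 18.82
position: [0.5721, -0.0082, 0.1215]
ee_rot: [-0.546, -0.449, 0.549, -0.447]
wrist_force: [-0.5, -0.3, -0.4]
opening: 0.0356
```

```bash
python3 - <<'E'
from p import *
goto(fw(-13,0),119,-11.48)
E
python3 look.py 8
```

```text
t 18.82 p [572.1  -8.2 121.5] f-frame [-75.8   2.4] yaw_y -11.44 down [-0.005  0.    -1.   ] q6 0.18 F [-0.5 -0.3 -0.4] open 35.6
spin 0.001 rad | shift after spin [  2.4   2.4 -62.8] | shift if before [  2.4   2.4 -62.8]
t 18.82 p [572.1  -8.2 121.5] f-frame [-75.8   2.4] yaw_y -11.44 down [-0.005  0.    -1.   ] q6 0.18 F [-0.5 -0.3 -0.4] open 35.6
[163.   42.8] -0.2 215.0 38.4 [237. 411.] 152
[ 452.5 -249.1] 67.2 62.7 38.7 [377. 308.] 247
[ 486.  -381.8] 69.1 62.4 38.0 [439. 291.] 221
[ 580.6 -543. ] -28.5 62.3 60.2 [507. 243.] 197
[ 594.5 -359.4] -33.9 62.5 38.3 [427. 240.] 219
[819.1  72.1] -69.4 110.5 70.7 [239. 151.] 137
```

View pics/c8.png

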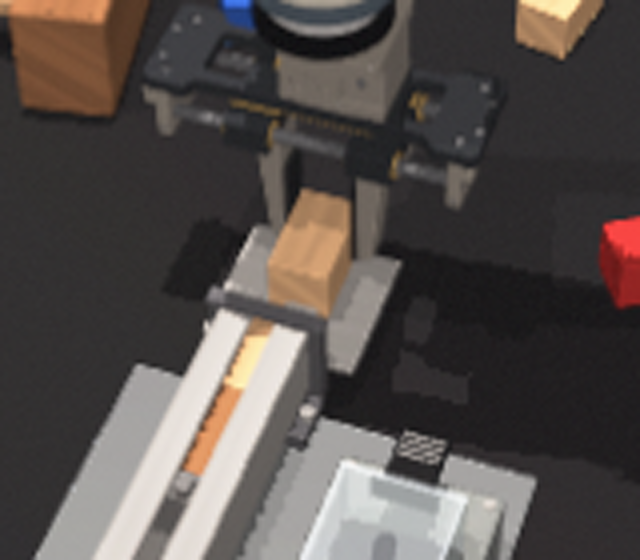

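Request:
{"name": "drive_tool", "arguments": {"motion": "1 0 0 0 0.9; 0 0 0 0 0.9"}}

```text
t: 19.08
position: [0.5743, -0.0087, 0.1233]
ee_rot: [0.548, 0.447, -0.547, 0.448]
wrist_force: [0.1, -0.7, -0.9]
opening: 0.036
```

Run:
```python
from p import *
goto(fw(-13,0),119,-11.48)
```

```text
t 19.08 p [574.3  -8.7 123.3] f-frame [-75.9   0.1] yaw_y -11.46 down [ 0.001 -0.    -1.   ] q6 0.18 F [ 0.1 -0.7 -0.9] open 36.0
spin 0.000 rad | shift after spin [  4.4   0.1 -62.9] | shift if before [  4.4   0.2 -62.9]
```

Settled and aligned (y 0.1 mm). Insert.

Request:
{"name": "drive_tool", "arguments": {"motion": "3 0 0 0 0.9; 0 0 -8 0 0.9; 0 0 -9 0 0.9; 0 0 -9 0 0.9; 0 0 -9 0 0.9; 0 0 -9 0 0.9; 0 0 -8 0 0.9; 0 0 -7 0 0.9; 0 0 -3 0 0.9; 0 0 0 0 0.9"}}

```text
t: 19.92
position: [0.5863, 0.0536, 0.1197]
ee_rot: [0.547, 0.448, -0.547, 0.448]
wrist_force: [-0.4, -0.3, -1.2]
opening: 0.036
```

Request:
{"name": "drive_tool", "arguments": {"motion": "1 0 0 0 0.3; 0 0 0 0 0.3; 0 0 0 0 0.3; 0 0 20 0 0.3; 0 0 25 0 0.9; 0 0 0 0 1; 0 0 0 0 1; 0 0 0 0 1; 0 0 0 0 1; 0 0 0 0 1"}}

```text
t: 20.75
position: [0.5774, 0.009, 0.1187]
ee_rot: [0.547, 0.448, -0.547, 0.448]
wrist_force: [0.2, -0.1, -0.5]
opening: 0.0244
```

Request:
{"name": "drive_tool", "arguments": {"motion": "0 0 -5 0 1; 0 0 -8 0 1; 0 0 -8 0 1; 0 0 -8 0 1; 0 0 -8 0 1; 0 0 -6 0 1; 0 0 -3 0 1; 0 0 0 0 1; 0 0 0 0 1"}}

```text
t: 21.5
position: [0.5864, 0.054, 0.1186]
ee_rot: [0.547, 0.448, -0.547, 0.448]
wrist_force: [-0.1, -0.6, 0.6]
opening: 0.0005
```

Request:
{"name": "drive_tool", "arguments": {"motion": "0 0 30 0 0.6; -20 0 10 0 0.3; -25 0 0 0 0.3; 0 0 0 0 0.3; 0 0 0 0 0.3; 0 0 0 0 0.3"}}

```text
t: 22.0
position: [0.5783, 0.0143, 0.1634]
ee_rot: [0.547, 0.448, -0.547, 0.448]
wrist_force: [-0.9, 0.8, 0.2]
opening: 0.0382
```

```bash
python3 look.py 9;python3 - <<'E'
from p import *
grab((452.5,-249.1),67.4)
E
```

```text
t 22.00 p [578.3  14.3 163.4] f-frame [-52.5   0.8] yaw_y -11.42 down [ 0.  0. -1.] q6 0.22 F [-0.9  0.8  0.2] open 38.2
[128.9  85.1] -0.3 224.3 48.1 [218. 418.] 160
[ 452.6 -249.2] 67.4 62.7 38.7 [377. 308.] 247
[ 486.  -381.8] 69.1 62.3 38.0 [439. 291.] 220
[ 580.5 -542.8] -29.0 61.7 59.8 [508. 243.] 198
[ 594.5 -359.3] -33.9 62.5 38.3 [427. 240.] 218
[819.1  72.1] -69.4 110.5 70.7 [239. 151.] 136
grip at [ 444.8 -267.6] turn to align 11.1
t 22.10 p [577.8  14.4 162.7] f-frame [-52.5   1.3] yaw_y -11.40 down [-0.001  0.    -1.   ] q6 0.22 F [ 0.  -0.7  0. ] open 46.3
spin 0.196 rad | shift after spin [ 68.8 -14.3 311.5] | shift if before [ 68.9 -74.6 302.7]
```

View pics/c9.png

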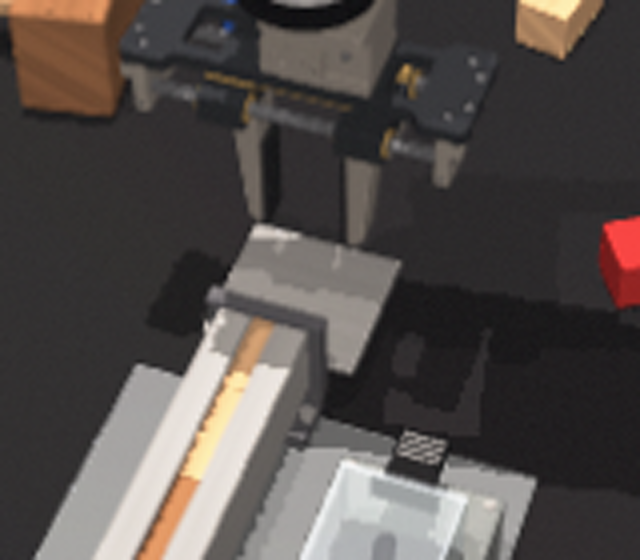

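Request:
{"name": "drive_tool", "arguments": {"motion": "0 0 0 0.098 0.3; 0 0 0 0.098 0.3; 0 -1.8 38.9 0 0.3; 0 -1.8 38.9 0 0.3; 0 -1.8 38.9 0 0.3; 0 -1.8 38.9 0 0.3; 0 -1.8 38.9 0 0.3; 0 -1.8 38.9 0 0.3; 0 -1.8 38.9 0 0.3; 0 -1.8 39 0 0.3; 0 0 0 0 0.3; 0 0 0 0 0.3"}}

```text
t: 23.1
position: [0.4442, -0.2687, 0.1629]
ee_rot: [-0.589, -0.392, 0.589, -0.391]
wrist_force: [0.8, 1.0, 0.3]
opening: 0.0648
```

Run:
```python
from p import *
grab((452.5,-249.1),67.4)
```

```text
grip at [ 444.8 -267.6] turn to align 11.1
t 23.10 p [ 444.2 -268.7  162.9] f-frame [-356.6   75.8] yaw_y -22.84 down [-0.001  0.001 -1.   ] q6 -0.15 F [0.8 1.  0.3] open 64.8
spin -0.004 rad | shift after spin [68.9  0.2 -1.3] | shift if before [68.9  0.2 -1.3]
```

Request:
{"name": "drive_tool", "arguments": {"motion": "25 0 -1 0 0.3; 25 0 0 0 0.3; 12 0 0 0 0.3; 6 0 0 0 0.3; 0 0 0 0 0.3; 0 0 0 0 0.9; 0 0 0 0 0.9; 0 0 0 0 0.9; 0 0 0 0 0.9; 0 0 0 0 0.9"}}

```text
t: 23.93
position: [0.446, -0.2668, 0.0964]
ee_rot: [0.589, 0.392, -0.588, 0.392]
wrist_force: [-0.5, 1.7, 4.2]
opening: 0.0357
```

Request:
{"name": "drive_tool", "arguments": {"motion": "-10 0 0 0 0.9; -25 0 0 0 0.9; -25 0 0 -0.098 0.9; -8 0 0 -0.098 0.9; 0 0 0 0 0.9; 0 0 0 0 0.9"}}

```text
t: 24.43
position: [0.4459, -0.2668, 0.1645]
ee_rot: [0.548, 0.446, -0.548, 0.448]
wrist_force: [-0.2, -0.0, 0.1]
opening: 0.0358
```

Run:
```python
from p import *
goto(fw(-75,0),124,-11.48)
```

```text
t 24.43 p [ 445.9 -266.8  164.5] f-frame [-354.3   74.6] yaw_y -11.58 down [ 0.001 -0.001 -1.   ] q6 -0.34 F [-0.2 -0.   0.1] open 35.8
spin -0.002 rad | shift after spin [  40.5   74.6 -279.3] | shift if before [  40.5   74.1 -279.5]
```

Request:
{"name": "drive_tool", "arguments": {"motion": "0 9.3 -34.9 -0.002 0.9; 0 9.3 -34.9 0 0.9; 0 9.3 -34.9 0 0.9; 0 9.3 -34.9 0 0.9; 0 9.3 -34.9 0 0.9; 0 9.3 -34.9 0 0.9; 0 9.3 -34.9 0 0.9; 0 9.4 -35 0 0.9; 15 0 0 0 0.9; 20 0 0 0 0.9; 5 0 0 0 0.9; 0 0 0 0 0.9"}}

```text
t: 25.43
position: [0.5717, -0.0072, 0.1213]
ee_rot: [-0.546, -0.449, 0.549, -0.447]
wrist_force: [-0.5, -0.1, -0.6]
opening: 0.036
```

Request:
{"name": "drive_tool", "arguments": {"motion": "0 0 0 0 0.9; 0 0 0 0 0.9; 0 0 0 0 0.9"}}

```text
t: 25.68
position: [0.5739, -0.0078, 0.1245]
ee_rot: [0.547, 0.448, -0.547, 0.448]
wrist_force: [1.0, 0.8, -0.6]
opening: 0.0361
```

```bash
python3 - <<'E'
from p import *
goto(fw(-13,0),119,-11.48)
E
python3 look.py 10
```

```text
t 25.68 p [573.9  -7.8 124.5] f-frame [-75.    0.7] yaw_y -11.36 down [ 0.001 -0.    -1.   ] q6 0.18 F [ 1.   0.8 -0.6] open 36.1
spin 0.002 rad | shift after spin [  5.5   0.7 -62. ] | shift if before [  5.5   0.8 -62. ]
t 25.68 p [573.9  -7.8 124.5] f-frame [-75.    0.7] yaw_y -11.36 down [ 0.001 -0.    -1.   ] q6 0.18 F [ 1.   0.8 -0.6] open 36.1
[134.   42.9] -0.1 237.7 53.7 [239. 427.] 156
[ 486.  -381.8] 69.1 62.4 38.0 [439. 291.] 221
[ 580.6 -542.8] -29.0 62.1 59.8 [507. 243.] 199
[ 594.5 -359.3] -33.9 62.5 38.3 [427. 240.] 219
[819.2  72.2] -69.3 110.6 70.7 [239. 151.] 136
```

View pics/c10.png

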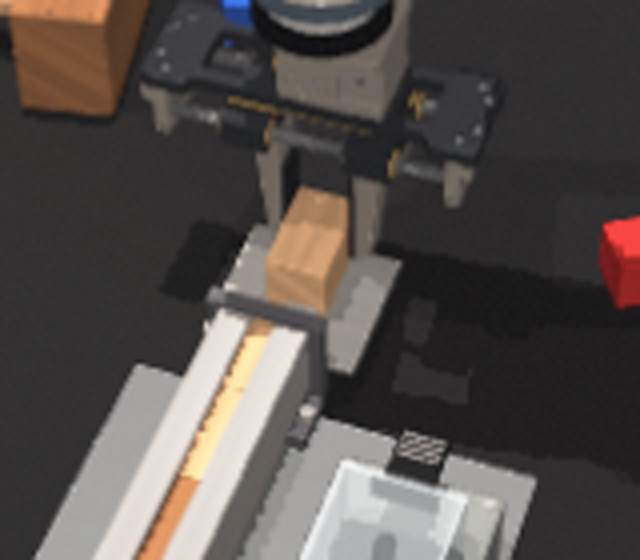

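Request:
{"name": "drive_tool", "arguments": {"motion": "5 0.5 0 0 0.9; 0 0 -8 0 0.9; 0 0 -9 0 0.9; 0 0 -9 0 0.9; 0 0 -9 0 0.9; 0 0 -9 0 0.9; 0 0 -8 0 0.9; 0 0 -7 0 0.9; 0 0 -2 0 0.9; 0 0 0 0 0.9"}}

```text
t: 26.62
position: [0.5861, 0.0533, 0.1187]
ee_rot: [0.547, 0.449, -0.546, 0.449]
wrist_force: [0.4, 0.2, -1.0]
opening: 0.0357
```

Request:
{"name": "drive_tool", "arguments": {"motion": "1 0 0 0 0.3; 0 0 0 0 0.3; 0 0 0 0 0.3; 0 0 20 0 0.3; 0 0 25 0 0.9; 0 0 0 0 1; 0 0 0 0 1; 0 0 0 0 1; 0 0 0 0 1; 0 0 0 0 1"}}

```text
t: 27.45
position: [0.5773, 0.0089, 0.1177]
ee_rot: [0.547, 0.449, -0.547, 0.449]
wrist_force: [0.1, -0.2, -1.1]
opening: 0.0248
```

Request:
{"name": "drive_tool", "arguments": {"motion": "0 0 -5 0 1; 0 0 -8 0 1; 0 0 -8 0 1; 0 0 -8 0 1; 0 0 -8 0 1; 0 0 -6 0 1; 0 0 -3 0 1; 0 0 0 0 1; 0 0 0 0 1"}}

```text
t: 28.2
position: [0.5862, 0.0539, 0.1177]
ee_rot: [0.547, 0.449, -0.546, 0.448]
wrist_force: [0.6, 0.2, -0.1]
opening: 0.0007
```

Request:
{"name": "drive_tool", "arguments": {"motion": "0 0 30 0 0.6; -20 0 10 0 0.3; -25 0 0 0 0.3; 0 0 0 0 0.3; 0 0 0 0 0.3; 0 0 0 0 0.3"}}

```text
t: 28.7
position: [0.5781, 0.0142, 0.1624]
ee_rot: [0.547, 0.448, -0.547, 0.448]
wrist_force: [0.4, 0.3, 0.4]
opening: 0.0387
```

```bash
python3 look.py 11;python3 - <<'E'
from p import *
grab((486,-381.8),69.1)
E
```

```text
t 28.70 p [578.1  14.2 162.4] f-frame [-52.6   0.9] yaw_y -11.30 down [ 0.  0. -1.] q6 0.22 F [0.4 0.3 0.4] open 38.7
[128.9  85.1] -0.3 224.3 48.6 [218. 419.] 160
[ 486.  -381.8] 69.1 62.3 38.0 [439. 291.] 220
[ 580.5 -542.8] -29.0 62.0 60.0 [507. 243.] 196
[ 594.5 -359.3] -33.7 62.5 38.2 [427. 240.] 218
[819.1  72.1] -69.5 110.6 70.5 [239. 151.] 136
grip at [ 478.9 -400.5] turn to align 9.4
t 28.80 p [577.7  14.3 161.7] f-frame [-52.6   1.3] yaw_y -11.28 down [-0.001  0.    -1.   ] q6 0.22 F [ 0.9  0.1 -0.4] open 46.1
spin 0.168 rad | shift after spin [ 67.7  55.7 422.8] | shift if before [ 67.8 -15.7 426.1]
```

View pics/c11.png

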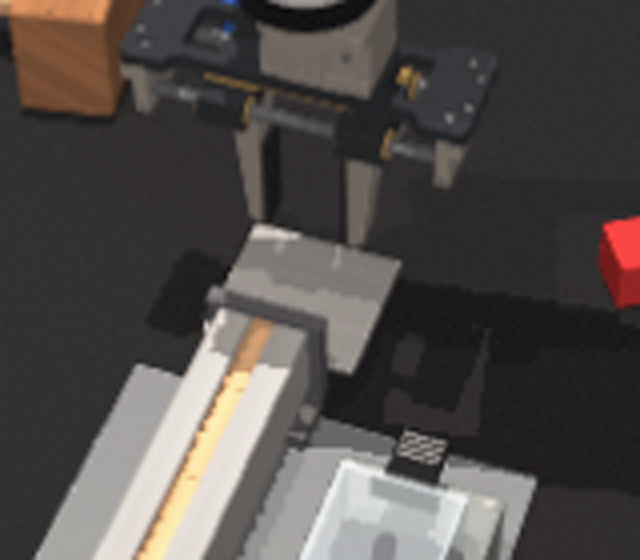

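Request:
{"name": "drive_tool", "arguments": {"motion": "0 0 0 0.084 0.3; 0 0 0 0.084 0.3; 0 4.7 37 0 0.3; 0 4.7 37 0 0.3; 0 4.7 37 0 0.3; 0 4.7 37 0 0.3; 0 4.7 37 0 0.3; 0 4.7 37 0 0.3; 0 4.7 37 0 0.3; 0 4.7 37 0 0.3; 0 4.7 37 0 0.3; 0 4.7 37 0 0.3"}}

```text
t: 29.8
position: [0.4891, -0.3495, 0.1616]
ee_rot: [-0.582, -0.402, 0.583, -0.401]
wrist_force: [0.1, -0.6, 0.6]
opening: 0.0643
```

Request:
{"name": "drive_tool", "arguments": {"motion": "0 4.7 35 0 0.3; 0 4 17 0 0.3; 0 0 0 0 0.3; 0 0 0 0 0.3; 0 0 0 0 0.3"}}

```text
t: 30.22
position: [0.4797, -0.3985, 0.1619]
ee_rot: [-0.582, -0.402, 0.582, -0.4]
wrist_force: [-0.6, 0.3, -0.2]
opening: 0.0643
```

Run:
```python
from p import *
grab((486,-381.8),69.1)
```

```text
grip at [ 478.9 -400.5] turn to align 9.4
t 30.22 p [ 479.7 -398.5  161.9] f-frame [-476.7   15.3] yaw_y -20.90 down [-0.001  0.002 -1.   ] q6 -0.33 F [-0.6  0.3 -0.2] open 64.3
spin 0.000 rad | shift after spin [67.9  0.1  2.2] | shift if before [67.9  0.1  2.2]
```

Request:
{"name": "drive_tool", "arguments": {"motion": "25 0 2 0 0.3; 25 0 0 0 0.3; 12 0 0 0 0.3; 5 0 0 0 0.3; 0 0 0 0 0.3; 0 0 0 0 0.9; 0 0 0 0 0.9; 0 0 0 0 0.9; 0 0 0 0 0.9; 0 0 0 0 0.9"}}

```text
t: 31.05
position: [0.4792, -0.4021, 0.0965]
ee_rot: [0.583, 0.401, -0.582, 0.401]
wrist_force: [-0.2, 0.4, 4.2]
opening: 0.0356
```

Request:
{"name": "drive_tool", "arguments": {"motion": "-10 0 0 0 0.9; -25 0 0 0 0.9; -25 0 0 -0.082 0.9; -8 0 0 -0.082 0.9; 0 0 0 0 0.9; 0 0 0 0 0.9"}}

```text
t: 31.55
position: [0.4791, -0.402, 0.1645]
ee_rot: [0.548, 0.446, -0.548, 0.447]
wrist_force: [0.1, -0.8, -0.4]
opening: 0.0361
```

Run:
```python
from p import *
goto(fw(-75,0),124,-11.48)
```

```text
t 31.55 p [ 479.1 -402.   164.5] f-frame [-480.2   15.2] yaw_y -11.67 down [ 0.001 -0.001 -1.   ] q6 -0.50 F [ 0.1 -0.8 -0.4] open 36.1
spin -0.003 rad | shift after spin [  40.3   15.1 -405.2] | shift if before [  40.3   13.8 -405.3]
```

Request:
{"name": "drive_tool", "arguments": {"motion": "0 1.4 -36.8 -0.003 0.9; 0 1.4 -36.8 0 0.9; 0 1.4 -36.8 0 0.9; 0 1.4 -36.8 0 0.9; 0 1.4 -36.8 0 0.9; 0 1.4 -36.8 0 0.9; 0 1.4 -36.8 0 0.9; 0 1.4 -36.8 0 0.9; 0 1.4 -36.8 0 0.9; 0 1.3 -36.8 0 0.9; 0 1.2 -36.8 0 0.9"}}

```text
t: 32.47
position: [0.5728, -0.0061, 0.1626]
ee_rot: [-0.547, -0.448, 0.548, -0.447]
wrist_force: [0.6, -0.6, -0.8]
opening: 0.0362
```

Request:
{"name": "drive_tool", "arguments": {"motion": "0 0 0 0 0.9; 20 0 0 0 0.9; 15 0 0 0 0.9; 5 0 0 0 0.9; 0 0 0 0 0.9; 0 0 0 0 0.9; 0 0 0 0 0.9"}}

```text
t: 33.05
position: [0.5738, -0.0083, 0.1241]
ee_rot: [0.547, 0.448, -0.547, 0.448]
wrist_force: [-0.3, -0.4, -0.7]
opening: 0.0358
```

```bash
python3 - <<'E'
from p import *
goto(fw(-13,0),119,-11.48)
E
python3 look.py 12
```

```text
t 33.05 p [573.8  -8.3 124.1] f-frame [-75.5   0.7] yaw_y -11.41 down [ 0.  0. -1.] q6 0.18 F [-0.3 -0.4 -0.7] open 35.8
spin 0.001 rad | shift after spin [  5.1   0.7 -62.5] | shift if before [  5.1   0.8 -62.5]
t 33.05 p [573.8  -8.3 124.1] f-frame [-75.5   0.7] yaw_y -11.41 down [ 0.  0. -1.] q6 0.18 F [-0.3 -0.4 -0.7] open 35.8
[158.9  42.8] -0.2 229.5 45.3 [238. 404.] 153
[ 580.6 -542.8] -29.0 62.3 60.5 [507. 243.] 197
[ 594.5 -359.4] -33.9 62.5 38.3 [427. 240.] 219
[638.8 289. ] 89.0 144.0 54.5 [148. 227.] 233
[819.1  72.1] -69.6 110.8 70.5 [239. 151.] 137
```

View pics/c12.png

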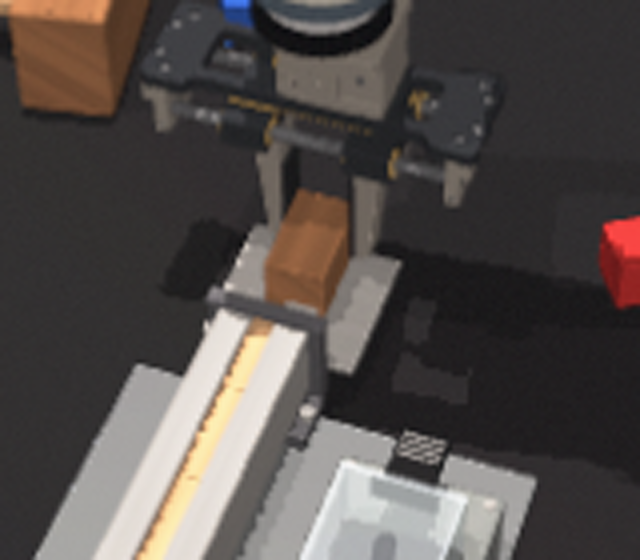

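Request:
{"name": "drive_tool", "arguments": {"motion": "5 0.5 0 0 0.9; 0 0 -8 0 0.9; 0 0 -9 0 0.9; 0 0 -9 0 0.9; 0 0 -9 0 0.9; 0 0 -9 0 0.9; 0 0 -8 0 0.9; 0 0 -7 0 0.9; 0 0 -2 0 0.9; 0 0 0 0 0.9"}}

```text
t: 33.98
position: [0.5862, 0.0528, 0.1187]
ee_rot: [0.547, 0.448, -0.547, 0.448]
wrist_force: [-0.5, 0.6, -0.6]
opening: 0.0357
```

Request:
{"name": "drive_tool", "arguments": {"motion": "1 0 0 0 0.3; 0 0 0 0 0.3; 0 0 0 0 0.3; 0 0 20 0 0.3; 0 0 25 0 0.9; 0 0 0 0 1; 0 0 0 0 1; 0 0 0 0 1; 0 0 0 0 1; 0 0 0 0 1"}}

```text
t: 34.82
position: [0.5774, 0.0083, 0.1177]
ee_rot: [0.547, 0.448, -0.547, 0.448]
wrist_force: [0.4, -0.8, 0.2]
opening: 0.0244
```

Request:
{"name": "drive_tool", "arguments": {"motion": "0 0 -5 0 1; 0 0 -8 0 1; 0 0 -8 0 1; 0 0 -8 0 1; 0 0 -8 0 1; 0 0 -6 0 1; 0 0 -3 0 1; 0 0 0 0 1; 0 0 0 0 1"}}

```text
t: 35.57
position: [0.5863, 0.0534, 0.1176]
ee_rot: [0.547, 0.448, -0.547, 0.448]
wrist_force: [0.1, -0.4, 0.0]
opening: 0.0006
```

Request:
{"name": "drive_tool", "arguments": {"motion": "0 0 30 0 0.6; -20 0 10 0 0.3; -25 0 0 0 0.3; 0 0 0 0 0.3; 0 0 0 0 0.3; 0 0 0 0 0.3"}}

```text
t: 36.07
position: [0.5782, 0.0137, 0.1624]
ee_rot: [0.547, 0.448, -0.547, 0.448]
wrist_force: [0.2, 0.2, -0.7]
opening: 0.0385
```

```bash
python3 look.py 13;python3 - <<'E'
from p import *
grab((594.5,-359.4),-33.8)
E
```

```text
t 36.07 p [578.2  13.7 162.4] f-frame [-53.1   0.8] yaw_y -11.35 down [ 0.  0. -1.] q6 0.22 F [ 0.2  0.2 -0.7] open 38.5
[128.9  85.1] -0.3 224.3 49.1 [218. 421.] 161
[ 580.2 -543.1] -27.3 61.4 60.5 [507. 243.] 198
[ 594.5 -359.3] -33.8 62.4 38.3 [427. 240.] 218
[651.1 350. ] 88.9 153.8 54.9 [123. 222.] 232
[819.2  72.2] -69.3 110.4 70.7 [239. 151.] 136
grip at [ 611.1 -370.5] turn to align -67.7
t 36.17 p [577.8  13.8 161.7] f-frame [-53.1   1.2] yaw_y -11.33 down [-0.001  0.    -1.   ] q6 0.22 F [0.1 0.4 0.8] open 46.5
spin -1.179 rad | shift after spin [  68.2 -300.7  241.5] | shift if before [ 67.7 108.3 370.3]
```

View pics/side13.png

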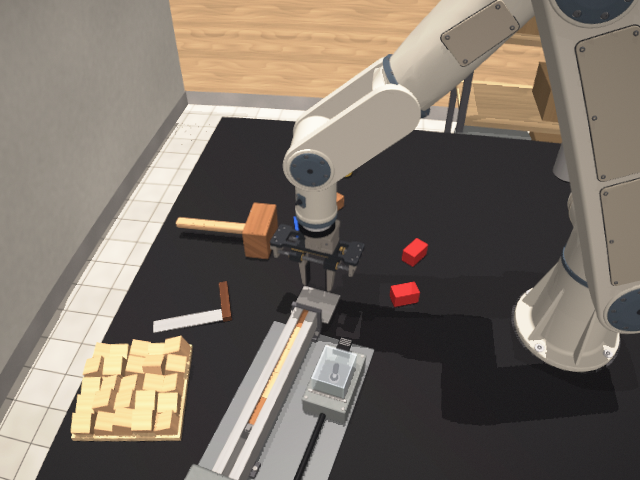

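Request:
{"name": "drive_tool", "arguments": {"motion": "0 10.8 37 0 0.3; 0 10.8 37 0 0.3; 0 10.8 37 0 0.3; 0 10.8 37 0 0.3; 0 10.8 37 0 0.3; 0 10.8 37 0 0.3; 0 10.8 37 0 0.3; 0 10.8 37 0 0.3; 0 10.8 37 0 0.3; 0 10.8 37 0 0.3; 0 0 0 -0.118 0.3; 0 0 0 -0.118 0.3"}}

```text
t: 37.17
position: [0.6108, -0.3725, 0.1609]
ee_rot: [0.49, 0.51, -0.49, 0.51]
wrist_force: [-0.1, 0.9, 1.1]
opening: 0.0644
```

Request:
{"name": "drive_tool", "arguments": {"motion": "0 0 0 -0.118 0.3; 0 0 0 -0.118 0.3; 0 0 0 -0.118 0.3; 0 0 0 -0.118 0.3; 0 0 0 -0.118 0.3; 0 0 0 -0.118 0.3; 0 0 0 -0.118 0.3; 0 0 0 -0.118 0.3; 0 0 0 0 0.3; 0 0 0 0 0.3"}}

```text
t: 38.0
position: [0.6112, -0.37, 0.1616]
ee_rot: [0.207, 0.677, -0.206, 0.676]
wrist_force: [0.3, 0.1, 0.6]
opening: 0.0645
```

Run:
```python
from p import *
grab((594.5,-359.4),-33.8)
```

```text
grip at [ 611.1 -370.5] turn to align -67.7
t 38.00 p [ 611.2 -370.   161.6] f-frame [-422.6 -108. ] yaw_y 56.07 down [-0.001  0.001 -1.   ] q6 -1.53 F [0.3 0.1 0.6] open 64.5
spin -0.002 rad | shift after spin [67.6 -0.5  0.3] | shift if before [67.6 -0.5  0.3]
```

Request:
{"name": "drive_tool", "arguments": {"motion": "25 0 0 0 0.3; 25 0 0 0 0.3; 11 0 0 0 0.3; 5 0 0 0 0.3; 0 0 0 0 0.3; 0 0 0 0 0.9; 0 0 0 0 0.9; 0 0 0 0 0.9; 0 0 0 0 0.9; 0 0 0 0 0.9"}}

```text
t: 38.83
position: [0.6118, -0.3707, 0.0977]
ee_rot: [0.205, 0.676, -0.205, 0.677]
wrist_force: [-0.2, -0.2, 3.7]
opening: 0.0361
```

Request:
{"name": "drive_tool", "arguments": {"motion": "-10 0 0 0 0.9; -25 0 0 0 0.9; -25 0 0 0.1 0.9; -8 0 0 0.12 0.9; 0 0 0 0.12 0.9; 0 0 0 0.12 0.9; 0 0 0 0.12 0.9; 0 0 0 0.12 0.9; 0 0 0 0.12 0.9; 0 0 0 0.12 0.9; 0 0 0 0.12 0.9; 0 0 0 0.12 0.9"}}

```text
t: 39.83
position: [0.6114, -0.3705, 0.1655]
ee_rot: [0.548, 0.446, -0.548, 0.447]
wrist_force: [0.2, 0.3, -0.8]
opening: 0.0358
```

Run:
```python
from p import *
goto(fw(-75,0),124,-11.48)
```

```text
t 39.83 p [ 611.4 -370.5  165.5] f-frame [-423.  -108.2] yaw_y -11.69 down [ 0. -0. -1.] q6 -0.34 F [ 0.2  0.3 -0.8] open 35.8
spin -0.004 rad | shift after spin [  41.4 -108.3 -348. ] | shift if before [  41.4 -109.5 -347.6]
```

Request:
{"name": "drive_tool", "arguments": {"motion": "0 -10.8 -34.8 -0.004 0.9; 0 -10.8 -34.8 0 0.9; 0 -10.8 -34.8 0 0.9; 0 -10.8 -34.8 0 0.9; 0 -10.8 -34.8 0 0.9; 0 -10.8 -34.8 0 0.9; 0 -10.8 -34.8 0 0.9; 0 -10.8 -34.8 0 0.9; 0 -10.8 -34.8 0 0.9; 0 -10.8 -34.8 0 0.9; 0 0 0 0 0.9"}}

```text
t: 40.75
position: [0.5718, -0.0032, 0.1655]
ee_rot: [0.546, 0.45, -0.545, 0.45]
wrist_force: [-0.5, -0.2, -1.0]
opening: 0.0358
```

Request:
{"name": "drive_tool", "arguments": {"motion": "20 0 0 0 0.9; 15 0 0 0 0.9; 5 0 0 0 0.9; 0 0 0 0 0.9; 0 0 0 0 0.9; 0 0 0 0 0.9"}}

```text
t: 41.25
position: [0.5733, -0.0085, 0.1256]
ee_rot: [0.547, 0.449, -0.546, 0.449]
wrist_force: [0.3, -0.1, 0.2]
opening: 0.0365
```

```bash
python3 - <<'E'
from p import *
goto(fw(-13,0),119,-11.48)
E
python3 look.py 14
```

```text
t 41.25 p [573.3  -8.5 125.6] f-frame [-75.9   1.2] yaw_y -11.15 down [ 0.001 -0.    -1.   ] q6 0.18 F [ 0.3 -0.1  0.2] open 36.5
spin 0.006 rad | shift after spin [  6.6   1.2 -62.9] | shift if before [  6.6   1.5 -62.9]
t 41.25 p [573.3  -8.5 125.6] f-frame [-75.9   1.2] yaw_y -11.15 down [ 0.001 -0.    -1.   ] q6 0.18 F [ 0.3 -0.1  0.2] open 36.5
[129.9  42.9] -0.1 256.4 53.7 [239. 423.] 160
[ 595.6 -537.7] 67.2 61.5 60.8 [507. 243.] 197
[651.1 350. ] 89.0 205.3 65.6 [136. 224.] 233
[819.2  72.2] -69.3 110.4 70.7 [239. 151.] 137
```

View pics/c14.png

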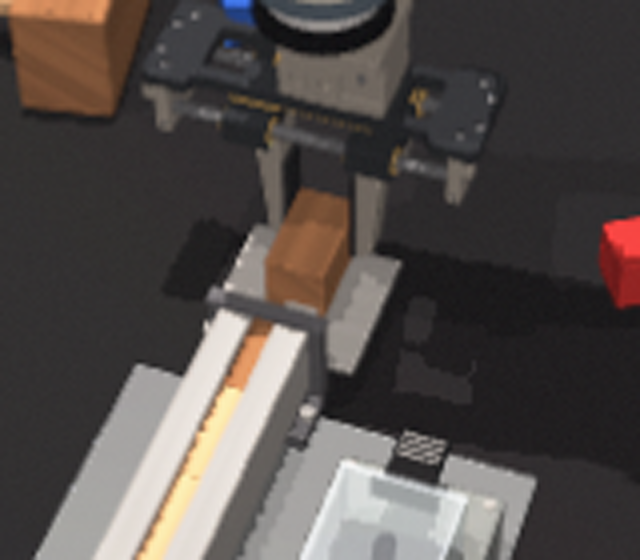

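Request:
{"name": "drive_tool", "arguments": {"motion": "4 1 0 0.006 0.9; 0 0 -8 0 0.9; 0 0 -9 0 0.9; 0 0 -9 0 0.9; 0 0 -9 0 0.9; 0 0 -9 0 0.9; 0 0 -8 0 0.9; 0 0 -7 0 0.9; 0 0 -2 0 0.9; 0 0 0 0 0.9"}}

```text
t: 42.18
position: [0.5859, 0.0525, 0.1207]
ee_rot: [0.547, 0.448, -0.547, 0.448]
wrist_force: [-0.9, -0.2, -0.8]
opening: 0.0362
```

Request:
{"name": "drive_tool", "arguments": {"motion": "2 0 0 0 0.3; 0 0 0 0 0.3; 0 0 0 0 0.3; 0 0 20 0 0.3; 0 0 25 0 0.9; 0 0 0 0 1; 0 0 0 0 1; 0 0 0 0 1; 0 0 0 0 1; 0 0 0 0 1"}}

```text
t: 43.02
position: [0.5771, 0.008, 0.1188]
ee_rot: [0.547, 0.448, -0.547, 0.448]
wrist_force: [0.2, 0.7, 0.6]
opening: 0.0244
```

Request:
{"name": "drive_tool", "arguments": {"motion": "0 0 -5 0 1; 0 0 -8 0 1; 0 0 -8 0 1; 0 0 -8 0 1; 0 0 -8 0 1; 0 0 -6 0 1; 0 0 -3 0 1; 0 0 0 0 1; 0 0 0 0 1"}}

```text
t: 43.77
position: [0.5861, 0.0531, 0.1186]
ee_rot: [0.547, 0.448, -0.547, 0.448]
wrist_force: [0.8, -0.1, -0.4]
opening: 0.0005
```

Run:
```python
from p import *
goto(fw(-10,0),119,-11.48)
```

```text
t 43.77 p [586.1  53.1 118.6] f-frame [-12.9   0.9] yaw_y -11.43 down [ 0.  0. -1.] q6 0.29 F [ 0.8 -0.1 -0.4] open 0.5
spin 0.001 rad | shift after spin [-0.4  0.9 -2.9] | shift if before [-0.4  0.9 -2.9]
```

Request:
{"name": "drive_tool", "arguments": {"motion": "0 0 -1.5 0 1; 0 0 -1 0 1; 0 0 0 0 1; 0 0 0 0 1"}}

```text
t: 44.1
position: [0.5863, 0.0546, 0.1186]
ee_rot: [-0.547, -0.448, 0.548, -0.448]
wrist_force: [-1.1, -4.1, 0.1]
opening: 0.0006
```

Request:
{"name": "drive_tool", "arguments": {"motion": "0 0 -1 0 1; 0 0 0 0 1; 0 0 0 0 1"}}

```text
t: 44.35
position: [0.5866, 0.0556, 0.1186]
ee_rot: [-0.547, -0.448, 0.548, -0.448]
wrist_force: [-0.7, -5.2, 0.6]
opening: 0.0005
```

```bash
python3 look.py 15
```

```text
t 44.35 p [586.6  55.6 118.6] f-frame [-10.4   0.9] yaw_y -11.46 down [-0. -0. -1.] q6 0.29 F [-0.7 -5.2  0.6] open 0.5Traceback (most recent call last):
  File "look.py", line 7, in <module>
    for b in blanks(t): print(*b)
             ~~~~~~^^^
  File "h.py", line 28, in blanks
    S=4; R=im[y:y+h,x:x+w].max(2); R=cv2.resize(R,None,fx=S,fy=S,interpolation=cv2.INTER_CUBIC)
                                     ~~~~~~~~~~^^^^^^^^^^^^^^^^^^^^^^^^^^^^^^^^^^^^^^^^^^^^^^^^
cv2.error: OpenCV(4.12.0) /io/opencv/modules/imgproc/src/resize.cpp:4208: error: (-215:Assertion failed) !ssize.empty() in function 'resize'
```

Request:
{"name": "drive_tool", "arguments": {"motion": "0 0 20 0 1; 0 0 30 0 1; -20 0 20 0 1; -30 0 0 0 1; -30 0 0 0 1; 0 0 0 0 1; 0 0 0 0 1"}}

```text
t: 45.03
position: [0.5739, -0.0125, 0.2004]
ee_rot: [0.549, 0.447, -0.546, 0.448]
wrist_force: [-0.4, 0.5, 0.1]
opening: 0.0003
```

```bash
sed -i 's/x-=4;y-=4/x=max(x-4,0);y=max(y-4,0)/' h.py; python3 look.py 15
python3 - <<'E'
import cv2
s=cv2.imread("pics/side15.png")[270:400,250:380]
cv2.imwrite("pics/d15.png",cv2.resize(s,None,fx=4.6,fy=4.6,interpolation=cv2.INTER_CUBIC))
E
```

```text
t 45.03 p [573.9 -12.5 200.4] f-frame [-79.7  -0.3] yaw_y -11.49 down [ 0.004  0.001 -1.   ] q6 0.18 F [-0.4  0.5  0.1] open 0.3
[129.5  47.2] -0.4 139.0 28.3 [234. 445.] 168
[ 580.5 -542.7] -29.2 61.9 59.8 [507. 243.] 198
[663.7 412.7] 88.9 239.2 70.4 [117. 219.] 231
[819.1  72.1] -69.4 110.5 70.7 [239. 151.] 136
```

View pics/d15.png

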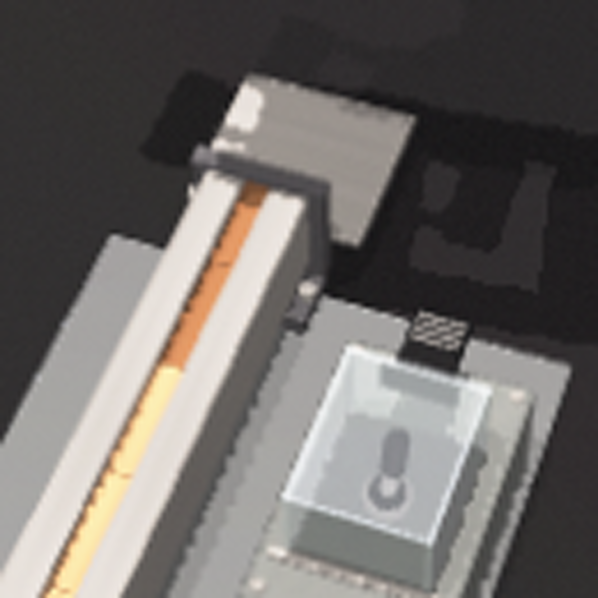

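View pics/top15.png

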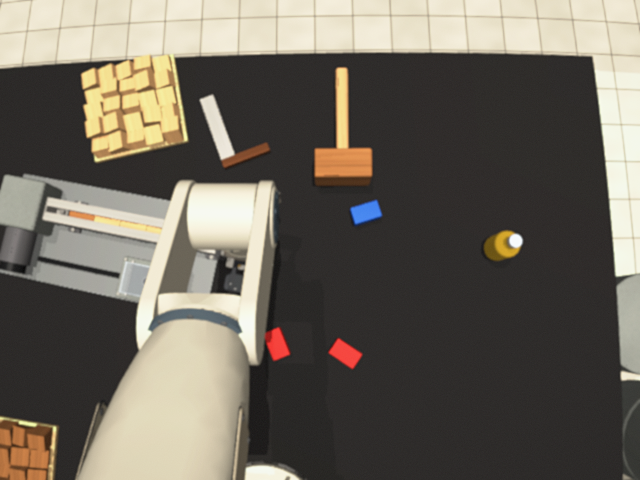

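Run:
```python
from p import *
for uv in((222,264),(168,366),(122,474)):
    q=np.array(uv)/4.6-.4+[250,270]; P=plane("side",q,.058)[0]*1000; print(wf(P[:2]).round(1))
# hood: tab tip corners & points from side0 crop c2 & top crop c1
def f3(P): return [*wf(P[:2]*1000).round(1),round(P[2]*1000,1)]
# tab hatched pad centre: side c2 (462,202)/2.8+(180,270), top c1 (478,350)/2.75+(0,160)
a=np.array((462,202))/2.8+[180,270]; b=np.array((478,350))/2.75+[0,160]
P,e=tri(a,b); print("tab",f3(P),e,P)
for z in(.085,.091): print(f3(plane("side",a,z)[0]),f3(plane("top",b,z)[0]))
# box top corners at z55 from top crop: (347,268)?,(520,298),(492,408),(322,375)
for uv in((347,266),(522,300),(500,408),(322,376)): print("box",f3(plane("top",np.array(uv)/2.75+[0,160],.055)[0]))
# hood top corners z=100 : c1 (345,278),(449,297),(433,385),(327,366); 
for uv in((345,278),(449,297),(433,385),(327,366)): print("hoodtop",f3(plane("top",np.array(uv)/2.75+[0,160],.100)[0]))
for uv in((410,213),(497,234),(461,328),(368,303)): print("hoodtop side",f3(plane("side",np.array(uv)/2.8+[180,270],.100)[0]))
```

```text
[58.1 -1.2]
[119.1  -3. ]
[177.9  -0.3]
tab [np.float64(82.3), np.float64(110.5), np.float64(87.2)] 0.000407589433994954 [0.49754965 0.16825663 0.08724501]
[np.float64(80.7), np.float64(110.3), np.float64(85.0)] [np.float64(83.0), np.float64(110.4), np.float64(85.0)]
[np.float64(84.9), np.float64(111.5), np.float64(91.0)] [np.float64(81.2), np.float64(110.3), np.float64(91.0)]
box [np.float64(208.5), np.float64(67.9), np.float64(55.0)]
box [np.float64(66.6), np.float64(67.0), np.float64(55.0)]
box [np.float64(65.6), np.float64(150.4), np.float64(55.0)]
box [np.float64(208.6), np.float64(154.5), np.float64(55.0)]
hoodtop [np.float64(189.8), np.float64(78.0), np.float64(100.0)]
hoodtop [np.float64(108.6), np.float64(76.4), np.float64(100.0)]
hoodtop [np.float64(106.1), np.float64(141.7), np.float64(100.0)]
hoodtop [np.float64(188.4), np.float64(144.1), np.float64(100.0)]
hoodtop side [np.float64(112.1), np.float64(81.9), np.float64(100.0)]
hoodtop side [np.float64(108.8), np.float64(144.4), np.float64(100.0)]
hoodtop side [np.float64(187.9), np.float64(144.0), np.float64(100.0)]
hoodtop side [np.float64(190.4), np.float64(79.7), np.float64(100.0)]
```

Run:
```python
from p import *
goto(fw(82,110.5),215,-11.48)
```

```text
t 45.13 p [572.4 -12.4 198.1] f-frame [-79.8   1.2] yaw_y -11.46 down [-0.001  0.    -1.   ] q6 0.18 F [-0.5 -0.3 -0.2] open 0.6
spin 0.000 rad | shift after spin [ -16.8 -109.3 -161.8] | shift if before [ -16.8 -109.2 -161.9]
```

Request:
{"name": "drive_tool", "arguments": {"motion": "-8 0 0 0 0.5; -9 0 0 0 0.45; 0 -18.2 -27 0 0.45; 0 -18.2 -27 0 0.45; 0 -18.2 -27 0 0.45; 0 -18.2 -27 0 0.45; 0 -18.2 -27 0 0.45; 0 -18.2 -27 0 0.45; 0 0 0 0 0.45; 0 0 0 0 0.45; 0 0 0 0 0.45"}}

```text
t: 46.05
position: [0.4981, 0.1678, 0.2158]
ee_rot: [-0.547, -0.448, 0.547, -0.448]
wrist_force: [-0.2, -0.6, -0.4]
opening: 0.0503
```

Run:
```python
from p import *
goto(fw(82,110.5),154,-11.48)
for n in("top","side"): cv2.imwrite(f"pics/{n}16.png",eyes.get_image(n)[:,:,::-1])
st()
t=cv2.imread("pics/top16.png")[170:330,100:300];s=cv2.imread("pics/side16.png")[260:420,240:440]
cv2.imwrite("pics/c16.png",cv2.resize(np.hstack([t,s]),None,fx=2,fy=2,interpolation=cv2.INTER_CUBIC))
```

```text
t 46.05 p [498.1 167.8 215.8] f-frame [ 81.9 109.9] yaw_y -11.40 down [ 0. -0. -1.] q6 0.52 F [-0.2 -0.6 -0.4] open 50.3
spin 0.001 rad | shift after spin [61.8 -0.6 -0.1] | shift if before [61.8 -0.6 -0.1]
t 46.15 p [498.3 167.  215.7] f-frame [ 81.2 109.5] yaw_y -11.50 down [-0. -0. -1.] q6 0.52 F [ 1.1 -0.4 -0. ] open 50.5
```

View pics/c16.png

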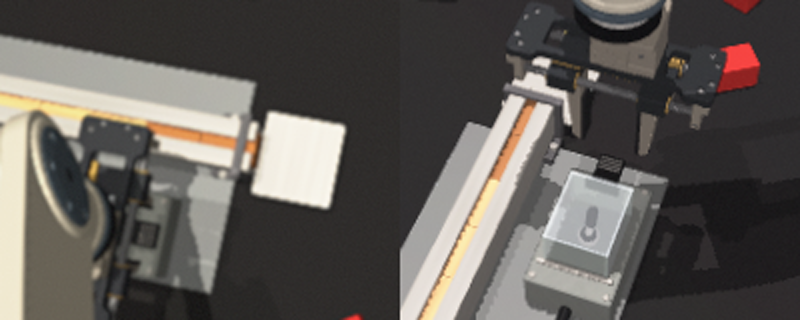

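Run:
```python
from p import *
im=cv2.imread("pics/top16.png"); cv2.imwrite("pics/d16.png",cv2.resize(im[215:275,195:275],None,fx=9,fy=9,interpolation=cv2.INTER_CUBIC))
for x in(-10,-4,0,10): print(x,((proj("top",[[*fw(x,0)/1000,.058]])[0]+.5-[195,215])*9).round())
```

```text
-10 [333. 271.]
-4 [308. 266.]
0 [291. 263.]
10 [250. 255.]
```

View pics/d16.png

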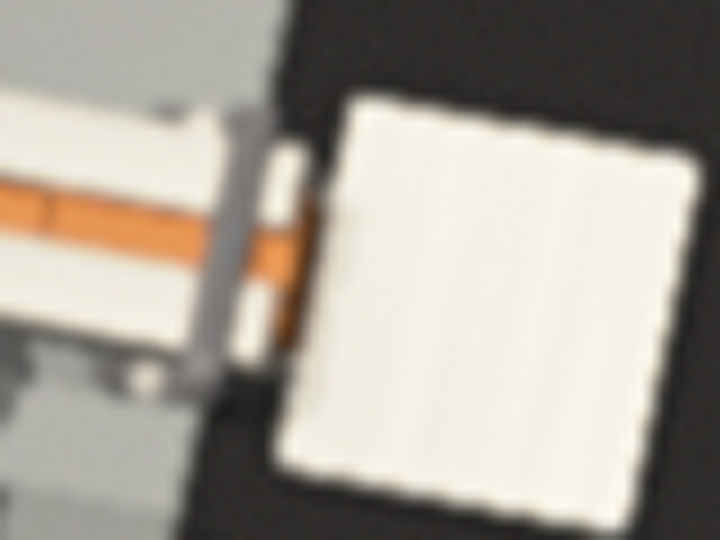

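Run:
```python
from p import *
def q(uv,z): return wf(plane("top",np.array(uv)/9-.5+[195,215],z)[0,:2]*1000).round(1)
print("tube end",q((307,165),.068),q((270,350),.068)); print("blank top rear edge",q((303,262),.058),q((300,262),.058),q((306,262),.058)); 
print("bottom rear edge/shelf contact",q((320,262),.022),q((314,262),.022)); print("shelf inner corners",q((348,97),.022),q((277,462),.022), "outer",q((702,155),.022),q((630,535),.022))
im=cv2.imread("pics/top16.png")
g=np.array([[im[int(round(v)),int(round(u))] for u,v in [(227+.5*i,244+.1*i) for i in range(0,16)]]]);print(g[0].tolist())
```

```text
tube end [ -1.  -22.1] [-1.6 21.5]
blank top rear edge [-2.7 -0.7] [-2.  -0.6] [-3.4 -0.9]
bottom rear edge/shelf contact [ 0.8 -4.7] [ 2.2 -4.4]
shelf inner corners [  2.6 -45.2] [ 0.9 44.5] outer [-84.6 -47.3] [-86.   45.5]
[[61, 114, 179], [37, 69, 110], [37, 69, 110], [37, 69, 110], [61, 76, 96], [124, 138, 150], [141, 156, 168], [141, 156, 168], [186, 203, 214], [207, 224, 229], [207, 224, 229], [207, 224, 229], [216, 228, 233], [224, 235, 240], [224, 235, 240], [226, 237, 241]]
```

Run:
```python
from p import *
goto(fw(-60,0.5),216,-11.48)
```

```text
t 46.15 p [498.3 167.  215.7] f-frame [ 81.2 109.5] yaw_y -11.50 down [-0. -0. -1.] q6 0.52 F [ 1.1 -0.4 -0. ] open 50.5
spin -0.000 rad | shift after spin [ -0.3 109.  141.2] | shift if before [ -0.3 109.1 141.2]
```

Request:
{"name": "drive_tool", "arguments": {"motion": "0 18.2 23.5 0 1; 0 18.2 23.5 0 1; 0 18.2 23.5 0 1; 0 18.2 23.5 0 1; 0 18.2 23.5 0 1; 0 18 23.5 0 1; 30 0 0 0 1; 30 0 0 0 1; 25 0 0 0 1; 12 0 0 0 1; 0 0 0 0 1; 0 0 0 0 1"}}

```text
t: 47.15
position: [0.5768, 0.0073, 0.1187]
ee_rot: [-0.547, -0.448, 0.548, -0.447]
wrist_force: [-0.3, -0.2, 0.9]
opening: 0.0006
```

Run:
```python
from p import *
goto(fw(-10,0.5),118.6,-11.48)
```

```text
t 47.15 p [576.8   7.3 118.7] f-frame [-59.7   0.8] yaw_y -11.51 down [-0.001 -0.    -1.   ] q6 0.21 F [-0.3 -0.2  0.9] open 0.6
spin -0.000 rad | shift after spin [  0.1   0.3 -49.7] | shift if before [  0.1   0.3 -49.7]
```

Request:
{"name": "drive_tool", "arguments": {"motion": "0 0 -15 0 1; 0 0 -15 0 1; 0 0 -10 0 1; 0 0 -6 0 1; 0 0 -3 0 1; 0 0 0 0 1; 0 0 0 0 1"}}

```text
t: 47.73
position: [0.5867, 0.0562, 0.1191]
ee_rot: [0.547, 0.448, -0.547, 0.448]
wrist_force: [0.4, 0.4, 0.2]
opening: 0.0004
```

Request:
{"name": "drive_tool", "arguments": {"motion": "0 0 -1 0 1; 0 0 -1 0 1; 0 0 0 0 1; 0 0 0 0 1"}}

```text
t: 48.07
position: [0.5866, 0.0569, 0.1189]
ee_rot: [-0.547, -0.447, 0.548, -0.448]
wrist_force: [-1.1, -6.7, 4.1]
opening: 0.0007
```

Run:
```python
from p import *
st()
```

```text
t 48.07 p [586.6  56.9 118.9] f-frame [-9.1  1.1] yaw_y -11.44 down [-0.001 -0.001 -1.   ] q6 0.30 F [-1.1 -6.7  4.1] open 0.7
```

Request:
{"name": "drive_tool", "arguments": {"motion": "0 0 -1 0 1; 0 0 0 0 1; 0 0 0 0 1"}}

```text
t: 48.32
position: [0.5867, 0.057, 0.1189]
ee_rot: [-0.546, -0.447, 0.548, -0.448]
wrist_force: [-1.2, -12.9, 6.0]
opening: 0.0005
```

Run:
```python
from p import *
st()
```

```text
t 48.32 p [586.7  57.  118.9] f-frame [-9.  1.] yaw_y -11.43 down [-0.001 -0.002 -1.   ] q6 0.30 F [ -1.2 -12.9   6. ] open 0.5
```

Force doubled with no advance: fingers are on the tube's rim, so the last blank is flush. Back off to the hood.

Request:
{"name": "drive_tool", "arguments": {"motion": "0 0 15 0 1; 0 0 25 0 1; -25 0 11 0 1; -30 0 0 0 0.45; -30 0 0 0 0.45; -12 0 0 0 0.45; 0 0 0 0 0.45; 0 0 0 0 0.45"}}

```text
t: 48.98
position: [0.5768, 0.0086, 0.2155]
ee_rot: [0.548, 0.447, -0.547, 0.448]
wrist_force: [-0.9, -0.8, -0.3]
opening: 0.0317
```

Run:
```python
from p import *
goto(fw(82,110.5),215,-11.48)
```

```text
t 48.98 p [576.8   8.6 215.5] f-frame [-58.4   1.1] yaw_y -11.47 down [ 0.001  0.    -1.   ] q6 0.21 F [-0.9 -0.8 -0.3] open 31.7
spin 0.000 rad | shift after spin [   0.5 -109.4 -140.4] | shift if before [   0.5 -109.4 -140.4]
```

Request:
{"name": "drive_tool", "arguments": {"motion": "0 -18.2 -23.4 0 0.45; 0 -18.2 -23.4 0 0.45; 0 -18.2 -23.4 0 0.45; 0 -18.2 -23.4 0 0.45; 0 -18.2 -23.4 0 0.45; 0 -18.2 -23.4 0 0.45; 0 0 0 0 0.45; 0 0 0 0 0.45; 0 0 0 0 0.45"}}

```text
t: 49.73
position: [0.4974, 0.1677, 0.2144]
ee_rot: [-0.547, -0.448, 0.548, -0.448]
wrist_force: [1.0, -0.1, -0.4]
opening: 0.0508
```

Run:
```python
from p import *
im=eyes.get_image("top")[:,:,::-1]; cv2.imwrite("pics/d17.png",cv2.resize(im[215:275,195:275],None,fx=9,fy=9,interpolation=cv2.INTER_CUBIC))
goto(fw(82,110.5),154,-11.48)
```

```text
t 49.78 p [497.7 167.4 214.6] f-frame [ 81.5 110.2] yaw_y -11.46 down [-0.001 -0.001 -1.   ] q6 0.52 F [-0.1 -0.7 -0.3] open 50.8
spin 0.000 rad | shift after spin [60.6 -0.2 -0.6] | shift if before [60.6 -0.2 -0.6]
```

View pics/d17.png

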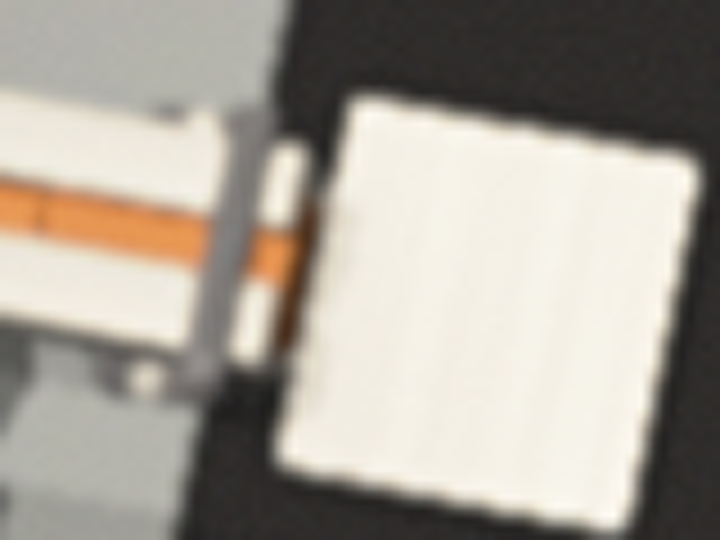

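The end face is now flush with the tube's rim. Descend onto the tab and pinch.

Request:
{"name": "drive_tool", "arguments": {"motion": "25 0 0 0 0.45; 20 0 0 0 0.45; 11 0 0 0 0.45; 5 0 0 0 0.45; 0 0 0 0 0.45; 0 0 0 0 0.9; 0 0 0 0 0.9; 0 0 0 0 0.9; 0 0 0 0 0.9; 0 0 0 0 0.9", "newtons": 10}}

```text
t: 50.62
position: [0.4984, 0.1683, 0.1554]
ee_rot: [0.548, 0.447, -0.547, 0.448]
wrist_force: [0.9, -1.5, 2.8]
opening: 0.0256
```

Run:
```python
from p import *
st()
im=eyes.get_image("side")[:,:,::-1]; cv2.imwrite("pics/d18.png",cv2.resize(im[250:420,260:440],None,fx=3.5,fy=3.5,interpolation=cv2.INTER_CUBIC))
# arc steps
r=np.hypot(108,30);a0=np.arctan2(30,108)
th=np.linspace(0,1.5,16);p=np.c_[-r*np.cos(a0+th),r*np.sin(a0+th)]
d=np.diff(p,axis=0); print([(round(-b,1),round(-a,1)) for a,b in d])  # tool x (down), tool z (=-FX)
```

```text
t 50.62 p [498.4 168.3 155.4] f-frame [ 82.5 109.7] yaw_y -11.45 down [ 0.002  0.    -1.   ] q6 0.52 F [ 0.9 -1.5  2.8] open 25.6
[(np.float64(-10.6), np.float64(-3.5)), (np.float64(-10.2), np.float64(-4.6)), (np.float64(-9.7), np.float64(-5.6)), (np.float64(-9.1), np.float64(-6.5)), (np.float64(-8.4), np.float64(-7.4)), (np.float64(-7.6), np.float64(-8.2)), (np.float64(-6.8), np.float64(-8.9)), (np.float64(-5.9), np.float64(-9.6)), (np.float64(-4.9), np.float64(-10.1)), (np.float64(-3.8), np.float64(-10.5)), (np.float64(-2.8), np.float64(-10.9)), (np.float64(-1.7), np.float64(-11.1)), (np.float64(-0.6), np.float64(-11.2)), (np.float64(0.6), np.float64(-11.2)), (np.float64(1.7), np.float64(-11.1))]
```

View pics/d18.png

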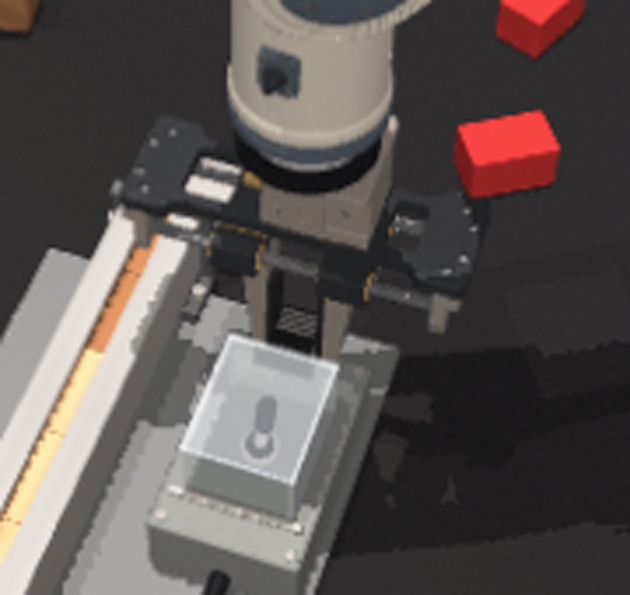

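Tab is pinched (25.6 mm opening, as expected for 26 mm). Lead the first part of the arc.

Request:
{"name": "drive_tool", "arguments": {"motion": "-10.6 0 -3.5 0 0.9; -10.2 0 -4.6 0 0.9; -9.7 0 -5.6 0 0.9; -9.1 0 -6.5 0 0.9; -8.4 0 -7.4 0 0.9; 0 0 0 0 0.9"}}

```text
t: 51.17
position: [0.504, 0.1966, 0.2047]
ee_rot: [0.548, 0.448, -0.547, 0.448]
wrist_force: [3.3, -4.6, 4.1]
opening: 0.0255
```

Run:
```python
from p import *
st()
im=eyes.get_image("side")[:,:,::-1]; cv2.imwrite("pics/d19.png",cv2.resize(im[250:420,260:440],None,fx=3.5,fy=3.5,interpolation=cv2.INTER_CUBIC))
```

```text
t 51.17 p [504.  196.6 204.7] f-frame [111.3 109.9] yaw_y -11.41 down [ 0.002  0.001 -1.   ] q6 0.57 F [ 3.3 -4.6  4.1] open 25.5
```

View pics/d19.png

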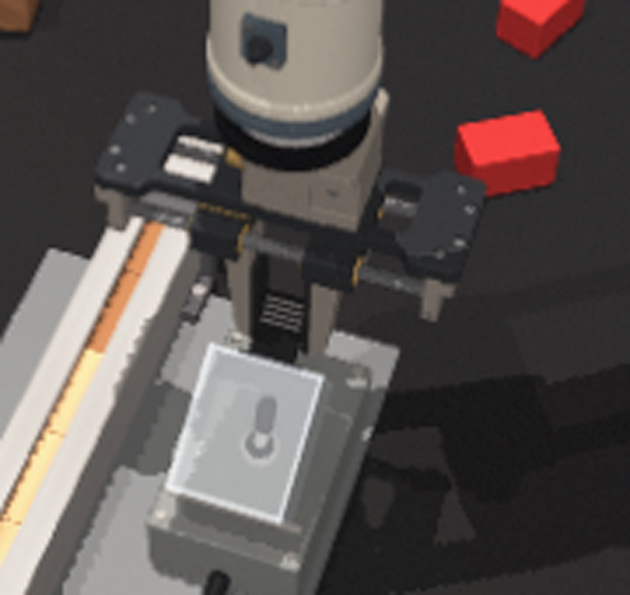

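Request:
{"name": "drive_tool", "arguments": {"motion": "-7.6 0 -8.2 0 0.9; -6.8 0 -8.9 0 0.9; -5.9 0 -9.6 0 0.9; -4.9 0 -10.1 0 0.9; -3.8 0 -10.5 0 0.9; 0 0 0 0 0.9"}}

```text
t: 51.72
position: [0.5134, 0.2428, 0.2322]
ee_rot: [0.548, 0.448, -0.547, 0.448]
wrist_force: [4.2, -2.8, 6.3]
opening: 0.0259
```

Run:
```python
from p import *
st()
```

```text
t 51.72 p [513.4 242.8 232.2] f-frame [158.6 109.9] yaw_y -11.41 down [ 0.002  0.001 -1.   ] q6 0.64 F [ 4.2 -2.8  6.3] open 25.9
```

Request:
{"name": "drive_tool", "arguments": {"motion": "-2.8 0 -10.9 0 0.9; -1.7 0 -11.1 0 0.9; -0.6 0 -11.2 0 0.9; 0.6 0 -11.2 0 0.9; 1.7 0 -11.1 0 0.9; 0 0 0 0 0.9; 0 0 0 0 0.9; 0 0 0 0 0.9"}}

```text
t: 52.38
position: [0.5242, 0.296, 0.2342]
ee_rot: [0.548, 0.448, -0.547, 0.448]
wrist_force: [5.2, 0.4, 0.9]
opening: 0.0262
```

Run:
```python
from p import *
st()
im=eyes.get_image("side")[:,:,::-1]; cv2.imwrite("pics/d20.png",cv2.resize(im[250:420,240:440],None,fx=3.5,fy=3.5,interpolation=cv2.INTER_CUBIC))
```

```text
t 52.38 p [524.2 296.  234.2] f-frame [212.8 109.9] yaw_y -11.44 down [ 0.001  0.    -1.   ] q6 0.71 F [5.2 0.4 0.9] open 26.2
```

View pics/d20.png

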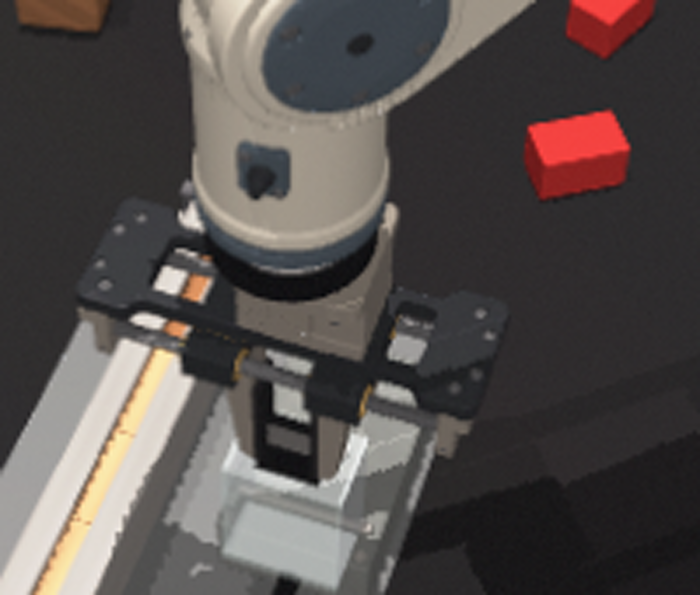

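Request:
{"name": "drive_tool", "arguments": {"motion": "2.8 0 -10.8 0 0.9; 1.8 0 -5.5 0 0.9; 0 0 0 0 0.9; 0 0 0 0 0.5; 0 0 0 0 0.45; 0 0 0 0 0.45; 0 0 0 0 0.45; -20 0 0 0 0.45; -30 0 0 0 0.45; 0 0 0 0 0.45; 0 0 0 0 0.45"}}

```text
t: 53.35
position: [0.5274, 0.3122, 0.2814]
ee_rot: [0.548, 0.447, -0.546, 0.448]
wrist_force: [-0.1, -1.0, -0.3]
opening: 0.0504
```

Run:
```python
from p import *
goto(fw(110,110),250,-11.48)
for n in("top","side"): cv2.imwrite(f"pics/{n}21.png",eyes.get_image(n)[:,:,::-1])
t=cv2.imread("pics/top21.png")[180:340,60:260];s=cv2.imread("pics/side21.png")[260:420,240:440]
cv2.imwrite("pics/c21.png",cv2.resize(np.hstack([t,s]),None,fx=2,fy=2,interpolation=cv2.INTER_CUBIC))
```

```text
t 53.35 p [527.4 312.2 281.4] f-frame [229.4 109.9] yaw_y -11.46 down [ 0.002  0.002 -1.   ] q6 0.73 F [-0.1 -1.  -0.3] open 50.4
spin 0.000 rad | shift after spin [ 3.120e+01 -1.000e-01  1.194e+02] | shift if before [ 31.2  -0.2 119.4]
```

View pics/c21.png

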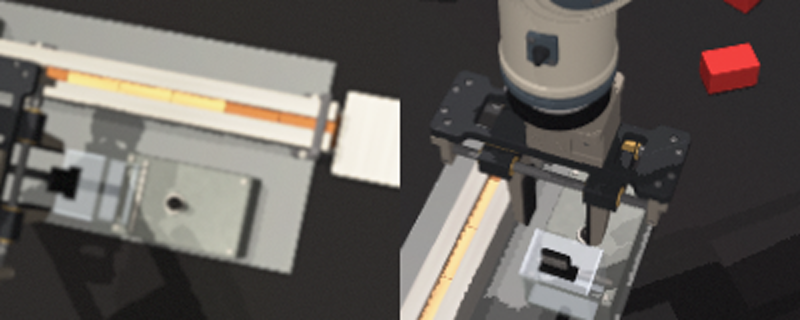

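Run:
```python
from p import *
for z in (.055,.07,.08): print(wf(plane("top",(147.5,281.5),z)[0,:2]*1000))
```

```text
[150.3996078 110.0524778]
[145.15425568 109.84499905]
[141.65735427 109.70667988]
```

Request:
{"name": "drive_tool", "arguments": {"motion": "0 0 30 0 1; 0 0 30 0 1; 0 0 30 0 1; 0 0 30 0 1; 20 0 0 0 1; 30 0 0 0 1; 30 0 0 0 1; 25 0 0 0 1; 15 0 0 0 1; 3 0 0 0 1; 0 0 0 0 1; 0 0 0 0 1"}}

```text
t: 54.45
position: [0.5031, 0.1943, 0.157]
ee_rot: [-0.547, -0.448, 0.548, -0.448]
wrist_force: [0.4, 0.7, 0.5]
opening: 0.0007
```

Run:
```python
from p import *
goto(fw(143,110),158,-11.48)
for n in("top","side"): cv2.imwrite(f"pics/{n}22.png",eyes.get_image(n)[:,:,::-1])
t=cv2.imread("pics/top22.png")[180:340,60:260];s=cv2.imread("pics/side22.png")[260:420,240:440]
cv2.imwrite("pics/c22.png",cv2.resize(np.hstack([t,s]),None,fx=2,fy=2,interpolation=cv2.INTER_CUBIC))
```

```text
t 54.45 p [503.1 194.3 157. ] f-frame [109.  110.3] yaw_y -11.46 down [-0. -0. -1.] q6 0.57 F [0.4 0.7 0.5] open 0.7
spin 0.000 rad | shift after spin [ -1.    0.3 -34. ] | shift if before [ -1.    0.3 -34. ]
```

View pics/c22.png

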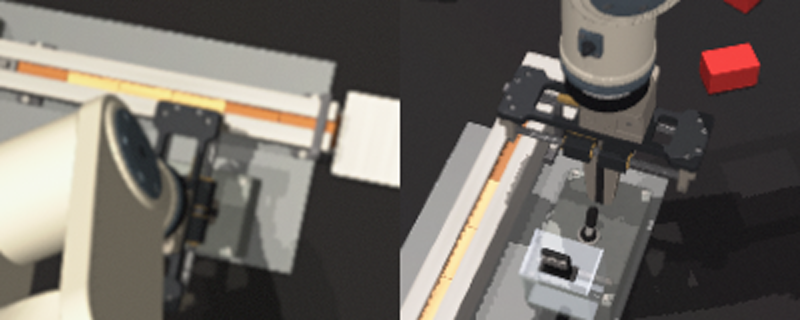

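Request:
{"name": "drive_tool", "arguments": {"motion": "0 0 -6 0 1; 0 0 -6 0 1; 0 0 -6 0 1; 0 0 -6 0 1; 0 0 -5 0 1; 0 0 -4 0 1; 0 0 -2 0 1; 0 0 0 0 1; 0 0 0 0 1"}}

```text
t: 55.3
position: [0.51, 0.2288, 0.1568]
ee_rot: [0.547, 0.448, -0.547, 0.448]
wrist_force: [-0.4, 0.9, 0.3]
opening: 0.0002
```

Request:
{"name": "drive_tool", "arguments": {"motion": "0 0 -1.5 0 1; 0 0 0 0 1; 0 0 0 0 1"}}

```text
t: 55.55
position: [0.5102, 0.2297, 0.1567]
ee_rot: [-0.547, -0.448, 0.548, -0.448]
wrist_force: [-0.6, -3.3, 1.2]
opening: 0.0005
```

Run:
```python
from p import *
st()
im=eyes.get_image("side")[:,:,::-1]; cv2.imwrite("pics/d23.png",cv2.resize(im[330:420,280:400],None,fx=6,fy=6,interpolation=cv2.INTER_CUBIC))
```

```text
t 55.55 p [510.2 229.7 156.7] f-frame [145.  110.4] yaw_y -11.46 down [-0.001 -0.001 -1.   ] q6 0.62 F [-0.6 -3.3  1.2] open 0.5
```

View pics/d23.png

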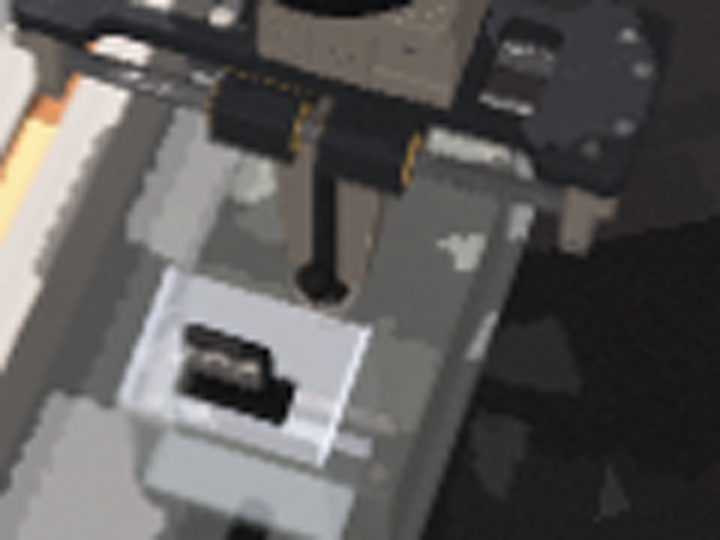

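Request:
{"name": "drive_tool", "arguments": {"motion": "0 0 -1.5 0 1; 0 0 0 0 1; 0 0 0 0 1"}}

```text
t: 55.85
position: [0.5103, 0.2304, 0.1566]
ee_rot: [-0.546, -0.447, 0.548, -0.448]
wrist_force: [-0.7, -8.5, 0.9]
opening: 0.0007
```

Request:
{"name": "drive_tool", "arguments": {"motion": "0 0 15 0 1; 0 0 20 0 1; -25 0 0 0 1; -30 0 0 0 1; -40 0 0 0 1; 0 0 0 0 0.45; 0 0 0 0 0.45"}}

```text
t: 56.43
position: [0.5048, 0.1974, 0.2542]
ee_rot: [0.549, 0.447, -0.546, 0.448]
wrist_force: [0.1, 0.1, -0.1]
opening: 0.0118
```

Run:
```python
from p import *
goto(fw(236,110),257,-11.48)
for n in("top","side"): cv2.imwrite(f"pics/{n}24.png",eyes.get_image(n)[:,:,::-1])
t=cv2.imread("pics/top24.png")[230:330,80:200];s=cv2.imread("pics/side24.png")[320:420,270:390]
cv2.imwrite("pics/c24.png",cv2.resize(np.hstack([t,s]),None,fx=3.3,fy=3.3,interpolation=cv2.INTER_CUBIC))
```

```text
t 56.43 p [504.8 197.4 254.2] f-frame [112.3 109.2] yaw_y -11.48 down [ 0.005  0.003 -1.   ] q6 0.57 F [ 0.1  0.1 -0.1] open 11.8
spin -0.000 rad | shift after spin [  -2.3   -0.8 -123.7] | shift if before [  -2.3   -0.8 -123.7]
```

View pics/c24.png

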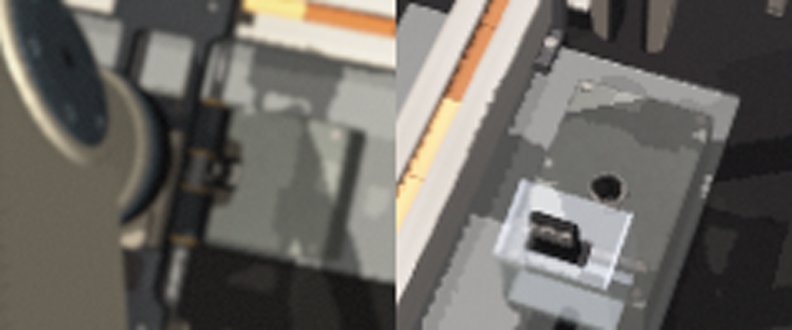

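Run:
```python
from p import *
print(wf(plane("side",(333.9,377),.082)[0,:2]*1000), wf(plane("side",(318.2,390.3),.165)[0,:2]*1000))
```

```text
[163.13256674 114.93518824] [246.19013321 114.16169784]
```

Request:
{"name": "drive_tool", "arguments": {"motion": "-5 0 -31 0 0.45; 0 0 -31 0 0.45; 0 0 -31 0 0.45; 0 0 -31 0 0.45; 0 0 0 0 0.45; 0 0 0 0 0.45; 0 0 0 0 0.45"}}

```text
t: 57.12
position: [0.5275, 0.318, 0.2552]
ee_rot: [-0.546, -0.448, 0.548, -0.448]
wrist_force: [1.2, -1.0, 0.2]
opening: 0.0503
```

Run:
```python
from p import *
goto(fw(239,110),225,-11.48)
for n in("top","side"): cv2.imwrite(f"pics/{n}25.png",eyes.get_image(n)[:,:,::-1])
t=cv2.imread("pics/top25.png")[200:340,60:230];s=cv2.imread("pics/side25.png")[280:420,240:410]
cv2.imwrite("pics/c25.png",cv2.resize(np.hstack([t,s]),None,fx=2.35,fy=2.35,interpolation=cv2.INTER_CUBIC))
```

```text
t 57.12 p [527.5 318.  255.2] f-frame [235. 111.] yaw_y -11.43 down [-0.003 -0.002 -1.   ] q6 0.74 F [ 1.2 -1.   0.2] open 50.3
spin 0.001 rad | shift after spin [30.2  1.1 -4.1] | shift if before [30.2  1.1 -4.1]
```

View pics/c25.png

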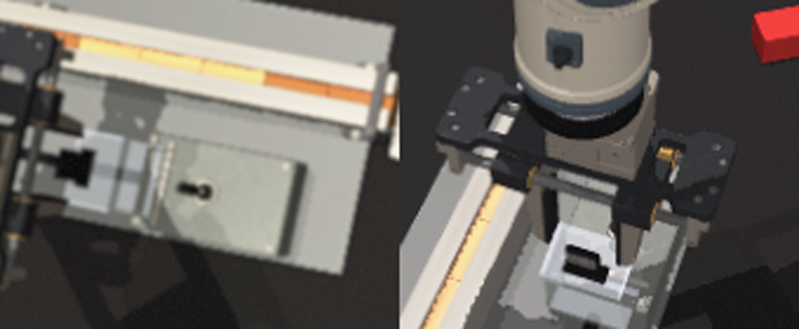

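Request:
{"name": "drive_tool", "arguments": {"motion": "10 0.5 -4 0 0.45; 12 0 0 0 0.45; 7 0 0 0 0.45; 0 0 0 0 0.45; 0 0 0 0 0.45; 0 0 0 0 0.9; 0 0 0 0 0.9; 0 0 0 0 0.9; 0 0 0 0 0.9; 0 0 0 0 0.9"}}

```text
t: 58.05
position: [0.5298, 0.3227, 0.2283]
ee_rot: [0.548, 0.448, -0.547, 0.448]
wrist_force: [-0.7, 0.4, 1.7]
opening: 0.0261
```

Run:
```python
from p import *
s,p,R=st()
f=wf(p[:2]); g=np.array([f[0]-190.5,p[2]-69-55]); r=np.hypot(*g);psi=np.arctan2(g[1],-g[0]);print(g,r,"theta",psi-np.arctan2(30,108))
r0=np.hypot(108,30);a0=np.arctan2(30,108)
th=np.linspace(1.72,0,17);q=np.c_[-r0*np.cos(a0+th),r0*np.sin(a0+th)]
d=np.diff(q,axis=0);print("first",q[0]); print("; ".join("%.1f 0 %.1f 0 0.9"%(-b,-a) for a,b in d))
```

```text
t 58.05 p [529.8 322.7 228.3] f-frame [240.1 109.7] yaw_y -11.46 down [ 0.001  0.    -1.   ] q6 0.74 F [-0.7  0.4  1.7] open 26.1
[ 49.599742   104.26443361] 115.46084411113264 theta 1.743877796682522
first [ 45.72096861 102.34057372]
-4.3 0 11.2 0 0.9; -3.1 0 11.6 0 0.9; -1.8 0 11.9 0 0.9; -0.5 0 12.0 0 0.9; 0.8 0 12.0 0 0.9; 2.1 0 11.9 0 0.9; 3.3 0 11.6 0 0.9; 4.5 0 11.2 0 0.9; 5.7 0 10.6 0 0.9; 6.8 0 9.9 0 0.9; 7.8 0 9.1 0 0.9; 8.8 0 8.3 0 0.9; 9.6 0 7.3 0 0.9; 10.3 0 6.2 0 0.9; 10.9 0 5.0 0 0.9; 11.4 0 3.8 0 0.9
```

Pinched (26.1 mm). Lead the hood back down.

Request:
{"name": "drive_tool", "arguments": {"motion": "-4 0 12 0 0.9; -3.1 0 11.8 0 0.9; -1.8 0 11.9 0 0.9; -0.5 0 12 0 0.9; 0.8 0 12 0 0.9; 2.1 0 11.9 0 0.9; 3.3 0 11.6 0 0.9; 4.5 0 11.2 0 0.9; 0 0 0 0 0.9; 0 0 0 0 0.9"}}

```text
t: 58.88
position: [0.5106, 0.228, 0.2262]
ee_rot: [-0.547, -0.447, 0.548, -0.448]
wrist_force: [-0.8, -4.3, 6.9]
opening: 0.0263
```

Run:
```python
from p import *
s,p,R=st()
f=wf(p[:2]); g=np.array([f[0]-190.5,p[2]-69-55]); r=np.hypot(*g);psi=np.arctan2(g[1],-g[0]);print(g,r,"theta",psi-np.arctan2(30,108))
im=eyes.get_image("side")[:,:,::-1]; cv2.imwrite("pics/d26.png",cv2.resize(im[250:420,240:440],None,fx=3.5,fy=3.5,interpolation=cv2.INTER_CUBIC))
```

```text
t 58.88 p [510.6 228.  226.2] f-frame [143.4 109.6] yaw_y -11.50 down [-0.001 -0.002 -1.   ] q6 0.62 F [-0.8 -4.3  6.9] open 26.3
[-47.05721264 102.20110827] 112.51421151013142 theta 0.8683497848941673
```

View pics/d26.png

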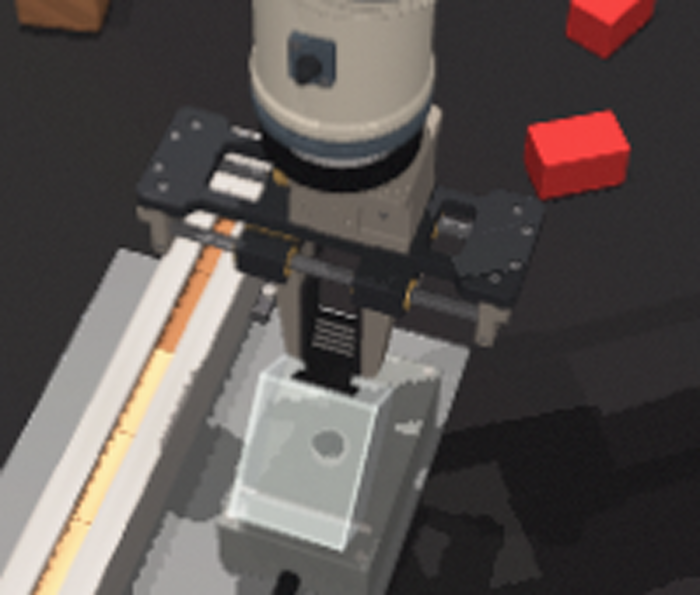

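Request:
{"name": "drive_tool", "arguments": {"motion": "5.3 0 10.6 0 0.9; 6.5 0 9.9 0 0.9; 7.7 0 9.1 0 0.9; 8.7 0 8.3 0 0.9; 9.6 0 7.3 0 0.9; 10.3 0 6.2 0 0.9; 10.9 0 5 0 0.9; 5 0 1.5 0 0.9; 0 0 0 0 0.9; 0 0 0 0 0.9"}}

```text
t: 59.77
position: [0.4992, 0.1722, 0.1613]
ee_rot: [-0.547, -0.447, 0.548, -0.448]
wrist_force: [3.1, -5.6, 0.9]
opening: 0.0258
```

Run:
```python
from p import *
s,p,R=st()
f=wf(p[:2]); g=np.array([f[0]-190.5,p[2]-69-55]); r=np.hypot(*g);psi=np.arctan2(g[1],-g[0]);print(g,r,"theta",psi-np.arctan2(30,108))
```

```text
t 59.77 p [499.2 172.2 161.3] f-frame [ 86.5 109.7] yaw_y -11.45 down [-0.001 -0.002 -1.   ] q6 0.53 F [ 3.1 -5.6  0.9] open 25.8
[-103.98627782   37.30156852] 110.47421866109246 theta 0.0734718089615703
```

Nearly shut; lower a bit more, release, wait for it to settle, then lift away.

Request:
{"name": "drive_tool", "arguments": {"motion": "5 0 3 0 0.9; 0 0 0 0 0.9; 0 0 0 0 0.6; 0 0 0 0 0.45; 0 0 0 0 0.45; 0 0 0 0 0.45; 0 0 0 0 0.45; 0 0 0 0 0.45; 0 0 0 0 0.45; 0 0 0 0 0.45"}}

```text
t: 60.6
position: [0.4988, 0.1704, 0.1576]
ee_rot: [0.547, 0.448, -0.547, 0.448]
wrist_force: [0.1, -0.8, -0.3]
opening: 0.0506
```

Request:
{"name": "drive_tool", "arguments": {"motion": "-10 0 0 0 0.45; -25 0 0 0 0.45; -35 0 0 0 0.45; -35 0 0 0 0.45; -35 0 0 0 0.45; 0 0 35 0 0.45; 0 0 35 0 0.45; 0 0 35 0 0.45; 0 0 35 0 0.45; 0 0 35 0 0.45; 0 0 35 0 0.45; 0 0 0 0 0.45"}}

```text
t: 61.6
position: [0.4557, -0.0396, 0.2984]
ee_rot: [-0.548, -0.446, 0.548, -0.447]
wrist_force: [-0.1, 0.1, 0.4]
opening: 0.0505
```

Request:
{"name": "drive_tool", "arguments": {"motion": "0 0 35 0 0.45; 0 0 35 0 0.45; 0 0 35 0 0.45; 0 0 0 0 0.45; 0 0 0 0 0.45; 0 0 0 0 0.45; 0 0 0 0 0.45; 0 0 0 0 0.45; 0 0 0 0 0.45"}}

```text
t: 62.35
position: [0.4364, -0.1373, 0.2976]
ee_rot: [0.547, 0.448, -0.547, 0.448]
wrist_force: [-0.2, 0.5, -0.7]
opening: 0.0504
```

Run:
```python
from p import *
st()
for n in("top","side"): cv2.imwrite(f"pics/{n}27.png",eyes.get_image(n)[:,:,::-1])
t=cv2.imread("pics/top27.png")[180:340,0:280];s=cv2.imread("pics/side27.png")[270:430,220:390]
cv2.imwrite("pics/c27a.png",cv2.resize(t,None,fx=2.8,fy=2.8,interpolation=cv2.INTER_CUBIC))
cv2.imwrite("pics/c27b.png",cv2.resize(s,None,fx=3.6,fy=3.6,interpolation=cv2.INTER_CUBIC))
```

```text
t 62.35 p [ 436.4 -137.3  297.6] f-frame [-229.3  109.6] yaw_y -11.36 down [ 0.  0. -1.] q6 -0.11 F [-0.2  0.5 -0.7] open 50.4
```

View pics/c27a.png

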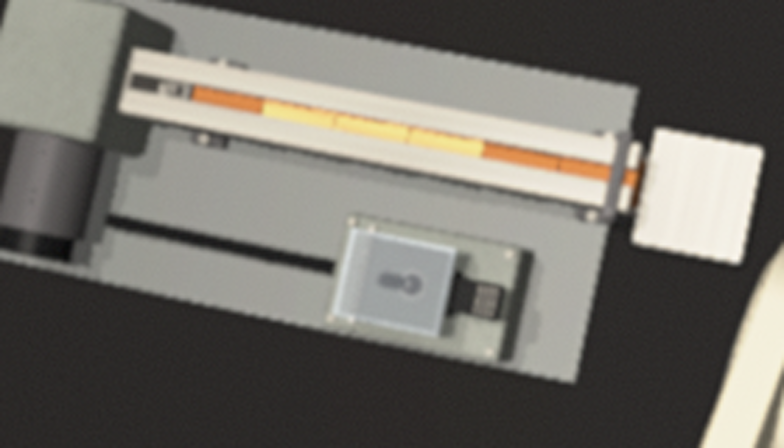

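View pics/c27b.png

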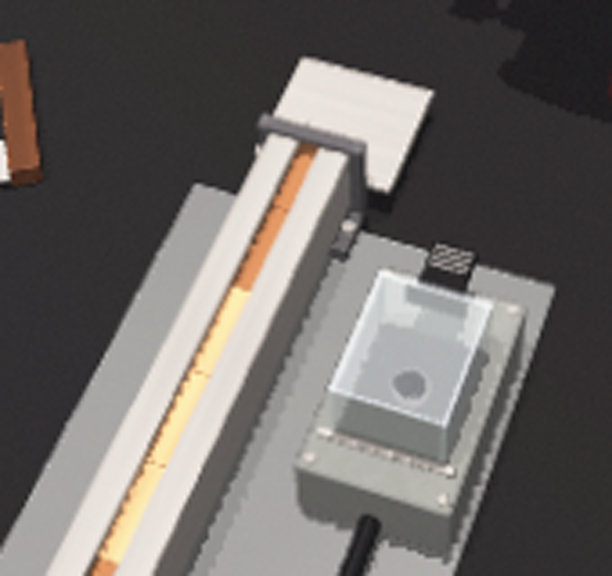

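View pics/side27.png

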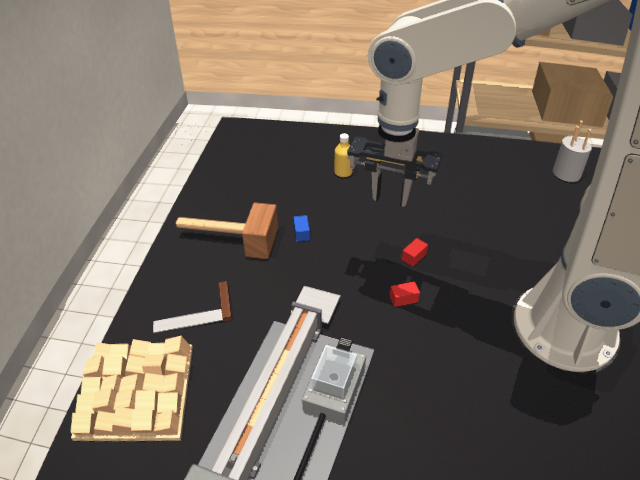

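Run:
```python
import cv2,numpy as np
for n,(x0,x1,y0,y1) in (("side",(330,356,334,360)),("top",(140,190,265,305))):
    a=cv2.imread(f"pics/{n}0.png",0)[y0:y1,x0:x1].astype(np.float32);b=cv2.imread(f"pics/{n}27.png",0)[y0:y1,x0:x1].astype(np.float32)
    print(n,cv2.phaseCorrelate(a,b),abs(a-b).mean(),abs(a-b).max())
from rig import manip
print(manip.sign_off())
```

```text
side ((0.5402706174739151, 0.47260388869982783), 0.9967374649966859) 0.7026627 4.0
top ((-0.06978359903799713, -0.09424605398044505), 0.8333053889274598) 6.799 58.0
the job is handed in; nothing more can be done
None
```

I loaded all six wood blanks into the magazine tube, then opened the hood, flipped the toggle on, led the hood shut again and handed the job in. The clock read about 62 s; the system gave no verdict.

**Checks that agreed:**
- **Blanks:** the top view shows six blanks end to end in the tube. After the first push the last one stuck out by about 1.5 mm, so I pushed again until the fingers met the tube's rim (about 13 N with no further movement). Its end then looked flush.
- **Toggle:** with the hood up, the lever tip measured x = 163 mm in the feeder frame, which is where it should stand when on.
- **Hood:** in the side view the tab region matches the first picture to within noise (mean difference 0.7 grey levels).
- **Bystanders and look-alikes:** the glue bottle, mallet, try square and the red and blue blocks appear where they started. The arm is well clear of everything.

**Checks that disagreed or were weak:**
- **Hood in the top view:** that comparison differs more (mean difference 6.8 grey levels, largest 58). I put this down to the toggle now lying the other way, as the image shift was only about 0.1 px.
- **Glue bottle angle:** my detector returned one odd position and angle for the round bottle, but its pixel position did not change.

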